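# Put the check weights back in their case and cover it

## Task

Put the three brass check weights (the ones with a lifting knob) back in their case, each standing upright in the pocket made for its size. Then put the cover on, with the holes in its two end ears over the lugs of the case, so that it sits flat all round. The flanged brass bush and the plain brass blank do not belong to the set: leave them where they stand.

Things in the scene. Friction and masses are not known exactly. Their poses are not given: they have to be found in the camera images.
- case_base: wooden case base, 76 (x) x 230 (y) x 14 mm, fixed. Three grey pocket inserts stand in a row along its y, 54.5 mm apart, tops 18 mm above the worktop. On the centre line at y = +/-101 mm an upright steel lug, 13 mm in diameter tapering to 6 mm, rises 24 mm above the slab. Origin: centre of the underside, on the worktop
- pocket_large: grey plastic insert, 54 x 54 mm and 12 mm high, in the well of the case base, with one round pocket 44 mm in diameter at its centre, 8 mm deep with a 3 mm chamfer; fixed. Origin at the centre of its underside (6 mm above the worktop); pocket floor 4 mm and top face 12 mm above the origin. Which of the three places in the row it takes varies
- pocket_medium: grey plastic insert, 54 x 54 mm and 12 mm high, in the well of the case base, with one round pocket 36 mm in diameter at its centre, 8 mm deep with a 3 mm chamfer; fixed. Origin at the centre of its underside (6 mm above the worktop); pocket floor 4 mm and top face 12 mm above the origin. Which of the three places in the row it takes varies
- pocket_small: grey plastic insert, 54 x 54 mm and 12 mm high, in the well of the case base, with one round pocket 30 mm in diameter at its centre, 8 mm deep with a 3 mm chamfer; fixed. Origin at the centre of its underside (6 mm above the worktop); pocket floor 4 mm and top face 12 mm above the origin. Which of the three places in the row it takes varies
- weight_large: brass check weight: round body 36 mm in diameter, straight-sided up to about 34 mm, with a narrower lifting knob above, 48 mm high in all; origin at the centre of its underside, z up; stands loose on the worktop. Belongs in pocket_large
- weight_medium: brass check weight: round body 29 mm in diameter, straight-sided up to about 27 mm, with a narrower lifting knob above, 41 mm high in all; origin at the centre of its underside, z up; stands loose on the worktop. Belongs in pocket_medium
- weight_small: brass check weight: round body 23 mm in diameter, straight-sided up to about 21 mm, with a narrower lifting knob above, 35 mm high in all; origin at the centre of its underside, z up; stands loose on the worktop. Belongs in pocket_small
- cover: loose white hood, 0.28 kg, open below, standing on its rim: 69 (x) x 177 (y) x 54 mm high. At each end an ear at the rim, 6 mm thick, reaching y = +/-116 mm, with a 17 mm hole at y = +/-101 mm. On top a metal bar handle along y, 18 mm wide, 84 mm long, 66 to 82 mm above the rim. Origin: centre of the rim plane, z up. Seated: origin 14 mm above case_base's, y axes parallel either way
- brass_bush: turned brass bush, not a weight: 24 mm in diameter with a 33 mm flange at the top and a bore open from above, 38 mm high; loose; origin at the centre of its underside. Stays where it is
- brass_blank: plain turned brass cylinder, not a weight: 31 mm in diameter, 42 mm high, flat top without a knob; loose; origin at the centre of its underside. Stays where it is

How it is judged:
On the way:
1. the three weights stand in their own pockets, let go, before the cover is on (horizontal distance between weight_large and pocket_large below 0.009 m and z of weight_large in the frame of pocket_large below 0.0065 m and angle between each of weight_large, weight_medium, weight_small's own z axis and vertical below 0.12 rad and horizontal distance between weight_medium and pocket_medium below 0.009 m and z of weight_medium in the frame of pocket_medium below 0.0065 m and horizontal distance between weight_small and pocket_small below 0.009 m and z of weight_small in the frame of pocket_small below 0.0065 m and contact force between the fingers and weight_large below 0.1 N and contact force between the fingers and weight_medium below 0.1 N and contact force between the fingers and weight_small below 0.1 N and horizontal distance between cover and case_base above 0.05 m), for 0.2 s.
At the end, for the whole second after the job is handed in: weights upright in their own pockets, on the floor (9 mm from centre, 2.5 mm in height, 0.12 rad); cover flat on the base, lugs through its ears (7 mm, 0.09 rad, rim within 4 mm); bush and blank within 20 mm of where they stood; all released, at rest (horizontal distance between weight_large and pocket_large below 0.009 m and z of weight_large in the frame of pocket_large below 0.0065 m and angle between each of weight_large, weight_medium, weight_small's own z axis and vertical below 0.12 rad and horizontal distance between weight_medium and pocket_medium below 0.009 m and z of weight_medium in the frame of pocket_medium below 0.0065 m and horizontal distance between weight_small and pocket_small below 0.009 m and z of weight_small in the frame of pocket_small below 0.0065 m and horizontal distance between cover and case_base below 0.007 m and z of cover in the frame of case_base between 0.011 and 0.018 m and angle between the y axis of cover and the y axis of case_base, either way round below 0.09 rad and angle between cover's own z axis and vertical below 0.03 rad and contact force between each of the arm, the fingers and cover below 0.1 N and distance of each of brass_bush, brass_blank from where it was at the start of the episode below 0.02 m and linear speed of each of weight_large, weight_medium, weight_small, cover below 0.02 m/s and contact force between the fingers and weight_large below 0.1 N and contact force between the fingers and weight_medium below 0.1 N and contact force between the fingers and weight_small below 0.1 N); the robot touches nothing.
It fails at once if the brass bush is moved or lifted (distance of brass_bush from where it was at the start of the episode above 0.025 m).
It fails at once if the brass blank is moved or lifted (distance of brass_blank from where it was at the start of the episode above 0.025 m).
It also fails if it takes over 96 s, if anything falls off the work surface, if the arm or the gripper's body presses on something with over 40 N, if the wrist force passes 120 N, or if a joint passes its speed limit or range.

## Robot

A 6-joint arm with a two-finger parallel gripper is mounted at the origin on a cart in front of the work surface, level with it; the furniture and walls round the work are solid. World frame = base frame: x ahead of the robot, y to its left, z up, the work surface at z = 0. Lengths are in m, angles in rad, forces in N, time in s.
With the tool pointing down it reaches from about 0.35 to 0.975 m from the base axis. Payload 4.9 kg.
Tool frame: the origin (TCP) lies midway between the tips of the shut fingers; the grasp point (between the pads) lies manip.tcp_to_grasp behind it (manip.tcp_to_grasp is the distance from the TCP to the grasp point, in m); z points along the fingers, y is the line along which they close (so a half turn about z gives the same grasp; the last joint's range is limited). The gripper opens to 85 mm and grips with 20 to 120 N. Pads are 22 mm wide; open, the fingers measure 114 mm over their backs; the gripper's body (76 mm by 85 mm) begins 54 mm behind the grasp point. The pads swing forward as they close: fully open they stand 13 mm farther back than shut.
Start: joints at [-1.416, 0.053, 1.613, -0, 1.476, -0.119], TCP at [0.169, -0.602, 0.231] pointing down, gripper open.
Joint ranges: [-3.01, 3.01], [-1.01, 2.22], [0.06, 2.58], [-1.02, 4.17], [0.09, 2.62], [-3.14, 3.14]. Speed limits (rad/s): [2.57, 2.57, 3.14, 3.14, 3.14, 3.14].

## Interface

Orientations are given as a unit quaternion [w, x, y, z].
In Python, from plant import manip, grab_frame, calibration, job_done gives the robot as it stands.
- The arm moves only by the tool send_rows, never from a script. Its argument "rows" is a list of rows, each an object of numbers: "x", "y", "z": the shift along the tool's x, y, z normalised to -1 to 1, where 1 is 15 cm; "wx", "wy", "wz": the turn, a rotation vector about the tool's x, y, z normalised to -1 to 1, where 1 is pi/4 rad; "hand": the opening, from -1 (shut) to 1 (fully open). In form: [{"x": .., "y": .., "z": .., "wx": .., "wy": .., "wz": .., "hand": ..}, ...]. A call has exactly 10 rows; each row shifts and turns the commanded pose from where the row before left it, along the tool's axes as they then stand; what a row does not reach is not made up. A row lasts 1/12 s, in which the tool goes at most 41.7 mm and 7.16 degrees, less where a joint would pass 70% of its speed; a pose out of reach is approached as far as the arm can. A call with a number of a shift or a turn outside -1 to 1 is refused whole. A call with a gripper value outside its range is refused whole. The fingers move at their own pace and stop on an object; the grip force is fixed at half the most. Time passes only in rows, so rows that do not move let the fingers close, or fill a call up. It gives the time, the measured TCP pose, the force, the opening and the grip force at its end, in the units of the state.
- manip.state(): the state, without advancing time (a new reading comes with each control period).
- grab_frame(name): name is "scene" or "top" or "wrist"; returns the picture (384x512x3 uint8, blue, green, red); there is no depth.
- calibration(name): a dict with "camera_matrix" (3x3 intrinsics, pixels), "R" (3x3) and "t" (3): a world point X has camera coordinates R X + t. Camera axes: x right, y down, z forward; pixel columns grow to the right and rows downward; lengths in m; the calibration is good to about 2 mm. A picture is of the moment at which its call begins: read the wrist's pose just before it. calibration takes no time and is no camera call; for the wrist camera it gives the pose at the moment of the call.
- job_done(): hands the job in; it is judged then, once.
The state is a dict: "time": time; "joint_pos": joint angles; "joint_vel": joint speeds; "joint_efforts": joint torques, N m; "tool_pos": TCP position; "tool_rot": TCP orientation; "contact_force": force on the tool from outside, world axes, zero at the start; "ft_torque": the same for the moment, N m; "gripper_width": opening from 0.0 (shut) to 1.0 (fully open); "grasp_force": force on a finger pad.
Only numpy, scipy, OpenCV 4.12 (cv2) and the standard library are available. Lean on these libraries where they do the work, as an engineer would, in place of code of your own. Each camera call takes 0.05 s, during which the arm holds its last target. There are 200 camera calls.

## Working session

There is one attempt and no reset: what is moved stays moved. The work goes in short steps, Python scripts to look and compute and a tool call to move; the robot and the scene stay as the last step left them, time stands still between calls to the robot, and variables do not carry over. Pictures are saved under pics/ and viewed, at most 14 in all, crops included, and the job is handed in when it is done.

Besides the shell and the picture viewer there is one more tool, called after "Request:" in YAML: its name, and indented under it one key for each argument. send_rows: Moves the arm, as the interface text tells. Scaled input: -1 to 1 covers 15 cm each way for a shift and pi/4 rad each way for a turn. Its arguments: {"type":"object","properties":{"rows":{"type":"array","items":{"type":"object","properties":{"x":{"type":"number","minimum":-1,"maximum":1},"y":{"type":"number","minimum":-1,"maximum":1},"z":{"type":"number","minimum":-1,"maximum":1},"wx":{"type":"number","minimum":-1,"maximum":1},"wy":{"type":"number","minimum":-1,"maximum":1},"wz":{"type":"number","minimum":-1,"maximum":1},"hand":{"type":"number"}}}}},"required":["rows"]}

```bash
mkdir -p pics; ls; python3 - <<'E'
from plant import manip, grab_frame, calibration
import cv2
print(manip.state(), manip.tcp_to_grasp)
for n in("top","scene"):
    cv2.imwrite(f"pics/{n}0.png",grab_frame(n)); c=calibration(n); print(n,c)
E
```

```text
pics
{'time': 0.0, 'joint_pos': array([-1.41598734e+00,  5.33856539e-02,  1.61429400e+00, -2.79661531e-05,
        1.47600508e+00, -1.18987337e-01]), 'joint_vel': array([ 0.00079445, -0.00040102, -0.00030875,  0.00111602, -0.00053912,
       -0.00095474]), 'joint_efforts': array([ 6.18452559e-04, -3.93681693e+01, -3.70175707e+01, -5.59476621e-05,
        7.15182090e-03,  7.80122036e-06]), 'tool_pos': array([ 0.16889601, -0.60109693,  0.23004517]), 'tool_rot': array([-1.04562084e-03,  9.90643347e-01,  1.36472211e-01, -3.26510790e-05]), 'contact_force': array([-0.35710056,  0.20077672, -0.25838332]), 'ft_torque': array([0.03091463, 0.00169476, 0.04103   ]), 'grasp_force': 0.0, 'gripper_width': 1.0007996275247968} 0.0187
top {'camera_matrix': array([[493.02776229,   0.        , 255.13952893],
       [  0.        , 493.02776229, 194.93238176],
       [  0.        ,   0.        ,   1.        ]]), 'R': array([[-0.02591136, -0.99948344, -0.01901214],
       [-0.99867438,  0.02672716, -0.0439902 ],
       [ 0.04447562,  0.01784709, -0.99885104]]), 't': array([0.00128764, 0.51617406, 1.12533887])}
scene {'camera_matrix': array([[392.03534573,   0.        , 251.77500595],
       [  0.        , 392.03534573, 192.39364551],
       [  0.        ,   0.        ,   1.        ]]), 'R': array([[ 0.64661953, -0.76277425,  0.0076574 ],
       [-0.32319666, -0.28304573, -0.90301109],
       [ 0.690961  ,  0.58142976, -0.42954899]]), 't': array([-0.37349082,  0.20959315,  0.71724992])}
```

View pics/top0.png

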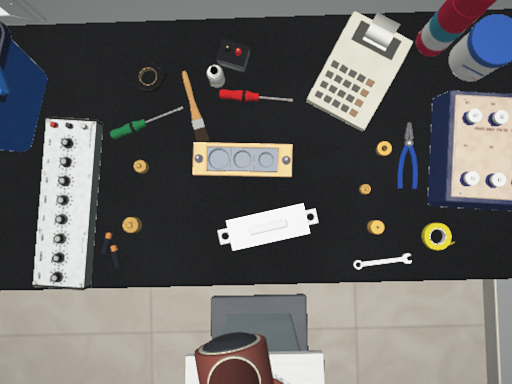

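View pics/scene0.png

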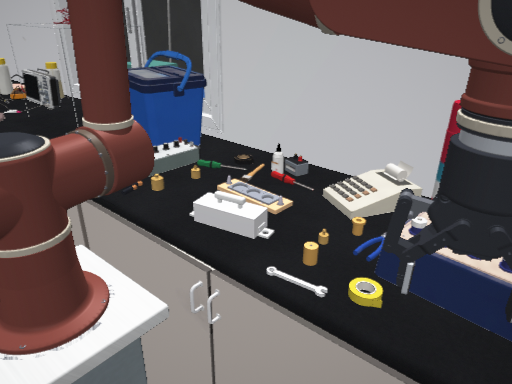

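```bash
cat > h.py <<'E'
import numpy as np, cv2
from plant import manip, grab_frame, calibration
def px2w(c,u,v,z):
    K,R,t=c["camera_matrix"],c["R"],c["t"]
    d=R.T@np.linalg.solve(K,[u,v,1.]); o=-R.T@t
    return (o+d*(z-o[2])/d[2])[:2]
def blobs(m,amin):
    n,l,s,ce=cv2.connectedComponentsWithStats(m.astype(np.uint8))
    return [(i,s[i],ce[i],l==i) for i in range(1,n) if s[i][4]>=amin]
E
python3 - <<'E'
from h import *
im=cv2.imread("pics/top0.png"); c=calibration("top")
hsv=cv2.cvtColor(im,cv2.COLOR_BGR2HSV)
m=cv2.inRange(hsv,(10,90,90),(28,255,255))
m[:, :110]=0; m[:100]=0;m[285:]=0
for i,s,ce,l in blobs(m,30):
    print(s,ce.round(1),px2w(c,*ce,.02).round(4))
    if s[4]>800:
        pts=cv2.findNonZero(l.astype(np.uint8)); print("case",cv2.minAreaRect(pts))
w=((hsv[...,1]<50)&(hsv[...,2]>140)).astype(np.uint8); w[:195]=0;w[260:]=0;w[:,:200]=0;w[:,330:]=0
b=max(blobs(w,50),key=lambda b:b[1][4]); r=cv2.minAreaRect(cv2.findNonZero(b[3].astype(np.uint8))); print("cover",b[1],b[2],r)
crop=cv2.resize(im[130:260,185:325],None,fx=4,fy=4,interpolation=cv2.INTER_CUBIC); cv2.imwrite("pics/c1.png",crop)
E
```

```text
[189 100  13  20 161] [194. 110.] [0.7158 0.1236]
[376 141  16  15 190] [383.7 148. ] [ 0.615  -0.3091]
[203 142  47   2  54] [224.4 142.7] [0.6379 0.0552]
[193 143 100  34 252] [254.6 165.7] [ 0.5828 -0.0129]
[192 144   3  29  47] [192.8 157.6] [0.6055 0.1287]
[218 146  41   1  41] [238. 146.] [0.6293 0.024 ]
[133 160  15  13 158] [140.1 166.1] [0.5893 0.2509]
[359 184  12  11 104] [364.7 188.7] [ 0.5233 -0.2625]
[122 217  20  16 251] [131.1 224.4] [0.4556 0.2737]
[367 220  18  15 213] [375.5 226.6] [ 0.4363 -0.284 ]
[421 222  34  29 461] [436.2 236. ] [ 0.4117 -0.4199]
[110 245   8   7  43] [113.3 248. ] [0.4029 0.3153]
cover [ 217  203  102   48 2804] [267.59736091 226.5074893 ] ((267.5140380859375, 226.51724243164062), (31.899944305419922, 100.97667694091797), 77.34745025634766)
```

View pics/c1.png

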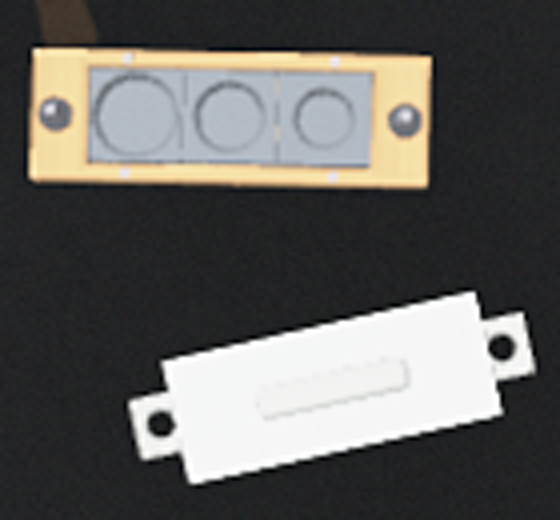

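```bash
python3 - <<'E'
from h import *
c=calibration("top"); im=cv2.imread("pics/top0.png")
f=lambda p,z:px2w(c,(p[0]+.5)/4-.5+185,(p[1]+.5)/4-.5+130,z)
C=[f(p,.014) for p in((33,48),(432,57),(429,187),(30,180))]; C=np.array(C)
print("case",C.round(4),C.mean(0))
d=C[0]-C[1]; print("yaw of y axis vs +Y", np.arctan2(-d[0],d[1]), np.linalg.norm(d))
for p in((136,116),(230,117),(324,118)): print("pk",f(p,.018).round(4))
a,b=f((161,423),.006),f((502,347),.006); d=a-b
print("cover",a,b,(a+b)/2,np.linalg.norm(d),np.arctan2(-d[0],d[1]))
# lug: bright tip
for p in((55,113),(405,119)): print("lug",f(p,.026).round(4))
hsv=cv2.cvtColor(im,cv2.COLOR_BGR2HSV)
m=cv2.inRange(hsv,(8,60,50),(30,255,255))
for n,(u,v),h in(("med",(140,166),.018),("large",(131,224),.022),("small",(365,189),.015),("blank",(376,227),.021),("bush",(384,148),.022)):
    s=np.zeros_like(m); s[v-16:v+17,u-16:u+17]=m[v-16:v+17,u-16:u+17]
    b=max(blobs(s,20),key=lambda b:b[1][4]); r=cv2.minEnclosingCircle(cv2.findNonZero(b[3].astype(np.uint8)))
    print(n,b[1],px2w(c,*b[2],h).round(4),px2w(c,*r[0],h).round(4))
E
```

```text
case [[ 0.6434  0.1287]
 [ 0.6315 -0.1019]
 [ 0.5564 -0.098 ]
 [ 0.5667  0.132 ]] [0.59948981 0.01519773]
yaw of y axis vs +Y -0.05144473348603681 0.2308684227737308
pk [0.6016 0.0695]
pk [0.5995 0.0154]
pk [ 0.5974 -0.0387]
cover [0.42462422 0.06013829] [ 0.46337068 -0.13776465] [ 0.44399745 -0.03881318] 0.20166026073578025 0.19333955953740023
lug [0.6037 0.1151]
lug [ 0.5946 -0.0847]
med [133 159  16  15 185] [0.589  0.2505] [0.5887 0.2508]
large [122 217  20  17 277] [0.4553 0.272 ] [0.4554 0.2718]
small [359 184  12  11 114] [ 0.5231 -0.2629] [ 0.5228 -0.2631]
blank [366 220  19  15 224] [ 0.436  -0.2834] [ 0.4366 -0.2829]
bush [375 141  17  15 211] [ 0.6144 -0.308 ] [ 0.6149 -0.307 ]
```

Request:
send_rows:
  rows:
    - {"wz": -0.158, "hand": 1}
    - {"wz": -0.158, "hand": 1}
    - {"wz": -0.158, "hand": 1}
    - {"wz": -0.158, "hand": 1}
    - {"wz": -0.158, "hand": 1}
    - {"wz": -0.158, "hand": 1}
    - {"wz": -0.158, "hand": 1}
    - {"wz": -0.158, "hand": 1}
    - {"wz": -0.158, "hand": 1}
    - {"wz": -0.158, "hand": 0.3}

```text
invalid input at $.rows[0]: expected keys x, y, z, wx, wy, wz, hand
```

```bash
cat >> h.py <<'E'
from scipy.spatial.transform import Rotation as Ro
YAW0=-0.0465  # case yaw
def Rs(yaw): # tool x = +Y rotated by yaw, tool z down
    c,s=np.cos(yaw),np.sin(yaw)
    return np.array([[-s,c,0],[c,s,0],[0,0,-1]])
def plan(target,yaw=YAW0):
    s=manip.state(); q=s["tool_rot"]; R=Ro.from_quat([q[1],q[2],q[3],q[0]]).as_matrix()
    d=R.T@(np.array(target)-s["tool_pos"]); w=Ro.from_matrix(R.T@Rs(yaw)).as_rotvec()
    print("t",round(s["time"],2),"pos",s["tool_pos"].round(4),"F",s["contact_force"].round(1),"w",round(s["gripper_width"],3),"g",round(s["grasp_force"],1))
    print("shift units",(d/.15).round(3),"turn units",(w/(np.pi/4)).round(4))
E
python3 -c "
from h import *
plan([.523,-.263,.15])"
```

```text
t 0.1 pos [ 0.1689 -0.6011  0.2302] F [ 0.6 -0.   0.7] w 1.0 g 0.0
shift units [ 2.882 -1.531  0.538] turn units [-0.0019 -0.0018 -1.5922]
```

Request:
send_rows:
  rows:
    - {"x": 0, "y": 0, "z": 0, "wx": 0, "wy": 0, "wz": -0.158, "hand": 1}
    - {"x": 0, "y": 0, "z": 0, "wx": 0, "wy": 0, "wz": -0.158, "hand": 1}
    - {"x": 0, "y": 0, "z": 0, "wx": 0, "wy": 0, "wz": -0.158, "hand": 1}
    - {"x": 0, "y": 0, "z": 0, "wx": 0, "wy": 0, "wz": -0.158, "hand": 1}
    - {"x": 0, "y": 0, "z": 0, "wx": 0, "wy": 0, "wz": -0.158, "hand": 1}
    - {"x": 0, "y": 0, "z": 0, "wx": 0, "wy": 0, "wz": -0.158, "hand": 1}
    - {"x": 0, "y": 0, "z": 0, "wx": 0, "wy": 0, "wz": -0.158, "hand": 1}
    - {"x": 0, "y": 0, "z": 0, "wx": 0, "wy": 0, "wz": -0.158, "hand": 1}
    - {"x": 0, "y": 0, "z": 0, "wx": 0, "wy": 0, "wz": -0.158, "hand": 0.3}
    - {"x": 0, "y": 0, "z": 0, "wx": 0, "wy": 0, "wz": -0.158, "hand": 0.3}

```text
time: 0.93
tool_pos: [0.1689, -0.6013, 0.2305]
tool_rot: [-0.001, 0.725, 0.689, 0.0]
contact_force: [0.4, 0.2, 0.6]
gripper_width: 0.749
grasp_force: 0.0
```

```bash
python3 -c "
from h import *
plan([.523,-.263,.15])"
```

```text
t 0.93 pos [ 0.1689 -0.6013  0.2305] F [0.4 0.2 0.6] w 0.749 g 0.0
shift units [2.37  2.245 0.539] turn units [-0.0003 -0.0016 -0.0044]
```

Request:
send_rows:
  rows:
    - {"x": 0.18, "y": 0.17, "z": 0.02, "wx": 0, "wy": 0, "wz": 0, "hand": 0.3}
    - {"x": 0.18, "y": 0.17, "z": 0.02, "wx": 0, "wy": 0, "wz": 0, "hand": 0.3}
    - {"x": 0.18, "y": 0.17, "z": 0.02, "wx": 0, "wy": 0, "wz": 0, "hand": 0.3}
    - {"x": 0.18, "y": 0.17, "z": 0.02, "wx": 0, "wy": 0, "wz": 0, "hand": 0.3}
    - {"x": 0.18, "y": 0.17, "z": 0.02, "wx": 0, "wy": 0, "wz": 0, "hand": 0.3}
    - {"x": 0.18, "y": 0.17, "z": 0.02, "wx": 0, "wy": 0, "wz": 0, "hand": 0.3}
    - {"x": 0.18, "y": 0.17, "z": 0.02, "wx": 0, "wy": 0, "wz": 0, "hand": 0.3}
    - {"x": 0.18, "y": 0.17, "z": 0.02, "wx": 0, "wy": 0, "wz": 0, "hand": 0.3}
    - {"x": 0.18, "y": 0.17, "z": 0.02, "wx": 0, "wy": 0, "wz": 0, "hand": 0.3}
    - {"x": 0.18, "y": 0.17, "z": 0.02, "wx": 0, "wy": 0, "wz": 0, "hand": 0.3}

```text
time: 1.77
tool_pos: [0.4396, -0.3447, 0.2007]
tool_rot: [-0.0, 0.727, 0.687, -0.0]
contact_force: [0.5, -0.4, -0.1]
gripper_width: 0.65
grasp_force: 0.0
```

```bash
python3 -c "
from h import *
plan([.523,-.263,.10])
cv2.imwrite('pics/w1.png',grab_frame('wrist'))"
```

```text
t 1.77 pos [ 0.4396 -0.3447  0.2007] F [ 0.5 -0.4 -0.1] w 0.65 g 0.0
shift units [0.575 0.525 0.671] turn units [-0.0005 -0.0005 -0.0123]
```

View pics/w1.png

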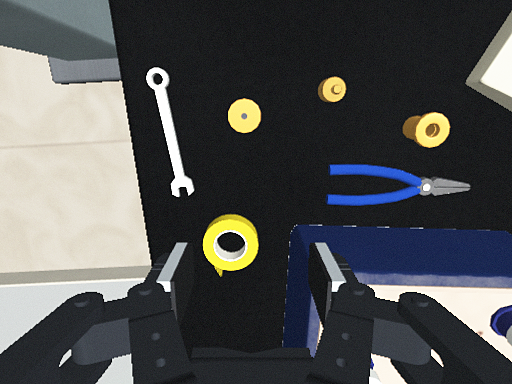

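```bash
python3 -c "
from h import *
c=calibration('wrist')
for n,p,z in (('knob',(336,89),.035),('body',(333,89),.015),('blank',(244,115.5),.042),('bush',(432,129.5),.038)): print(n,px2w(c,*p,z).round(4))
plan([.523,-.263,.08])"
```

```text
knob [ 0.5263 -0.2599]
body [ 0.5285 -0.2591]
blank [ 0.4407 -0.2788]
bush [ 0.6166 -0.3009]
t 1.82 pos [ 0.4432 -0.3401  0.1999] F [ 1.5  4.4 -0.3] w 0.652 g 0.0
shift units [0.536 0.503 0.803] turn units [ 0.0026 -0.0064 -0.0059]
```

Request:
send_rows:
  rows:
    - {"x": 0.18, "y": 0.167, "z": 0.1, "wx": 0, "wy": 0, "wz": 0, "hand": 0.3}
    - {"x": 0.18, "y": 0.167, "z": 0.1, "wx": 0, "wy": 0, "wz": 0, "hand": 0.3}
    - {"x": 0.173, "y": 0.167, "z": 0.1, "wx": 0, "wy": 0, "wz": 0, "hand": 0.3}
    - {"x": 0, "y": 0, "z": 0.2, "wx": 0, "wy": 0, "wz": 0, "hand": 0.3}
    - {"x": 0, "y": 0, "z": 0.2, "wx": 0, "wy": 0, "wz": 0, "hand": 0.3}
    - {"x": 0, "y": 0, "z": 0.1, "wx": 0, "wy": 0, "wz": 0, "hand": 0.3}
    - {"x": 0, "y": 0, "z": 0, "wx": 0, "wy": 0, "wz": 0, "hand": 0.3}
    - {"x": 0, "y": 0, "z": 0, "wx": 0, "wy": 0, "wz": 0, "hand": 0.3}
    - {"x": 0, "y": 0, "z": 0, "wx": 0, "wy": 0, "wz": 0, "hand": 0.3}
    - {"x": 0, "y": 0, "z": 0, "wx": 0, "wy": 0, "wz": 0, "hand": 0.3}

```text
time: 2.65
tool_pos: [0.5193, -0.2719, 0.0836]
tool_rot: [0.002, 0.727, 0.687, 0.0]
contact_force: [0.1, -0.6, 0.3]
gripper_width: 0.65
grasp_force: 0.0
```

```bash
python3 -c "
from h import *
plan([.523,-.2635,.007])"
```

```text
t 2.65 pos [ 0.5193 -0.2719  0.0836] F [ 0.1 -0.6  0.3] w 0.65 g 0.0
shift units [0.058 0.02  0.51 ] turn units [ 0.004   0.0025 -0.0127]
```

Request:
send_rows:
  rows:
    - {"x": 0.03, "y": 0.01, "z": 0, "wx": 0, "wy": 0, "wz": -0.0127, "hand": 0.3}
    - {"x": 0.028, "y": 0.01, "z": 0.1, "wx": 0, "wy": 0, "wz": 0, "hand": 0.3}
    - {"x": 0, "y": 0, "z": 0.1, "wx": 0, "wy": 0, "wz": 0, "hand": 0.3}
    - {"x": 0, "y": 0, "z": 0.1, "wx": 0, "wy": 0, "wz": 0, "hand": 0.3}
    - {"x": 0, "y": 0, "z": 0.1, "wx": 0, "wy": 0, "wz": 0, "hand": 0.3}
    - {"x": 0, "y": 0, "z": 0.07, "wx": 0, "wy": 0, "wz": 0, "hand": 0.3}
    - {"x": 0, "y": 0, "z": 0.02, "wx": 0, "wy": 0, "wz": 0, "hand": 0.3}
    - {"x": 0, "y": 0, "z": 0, "wx": 0, "wy": 0, "wz": 0, "hand": 0.3}
    - {"x": 0, "y": 0, "z": 0, "wx": 0, "wy": 0, "wz": 0, "hand": 0.3}
    - {"x": 0, "y": 0, "z": 0, "wx": 0, "wy": 0, "wz": 0, "hand": 0.3}

```text
time: 3.48
tool_pos: [0.5226, -0.2628, 0.0091]
tool_rot: [0.001, 0.723, 0.691, 0.0]
contact_force: [0.3, -0.8, 0.7]
gripper_width: 0.647
grasp_force: 0.0
```

```bash
python3 -c "
from h import *
plan([.523,-.2635,.007])"
```

```text
t 3.48 pos [ 0.5226 -0.2628  0.0091] F [ 0.3 -0.8  0.7] w 0.647 g 0.0
shift units [-0.004  0.003  0.014] turn units [0.0024 0.0014 0.0005]
```

Request:
send_rows:
  rows:
    - {"x": -0.004, "y": 0.003, "z": 0.01, "wx": 0, "wy": 0, "wz": 0, "hand": -0.2}
    - {"x": 0, "y": 0, "z": 0, "wx": 0, "wy": 0, "wz": 0, "hand": -1}
    - {"x": 0, "y": 0, "z": 0, "wx": 0, "wy": 0, "wz": 0, "hand": -1}
    - {"x": 0, "y": 0, "z": 0, "wx": 0, "wy": 0, "wz": 0, "hand": -1}
    - {"x": 0, "y": 0, "z": 0, "wx": 0, "wy": 0, "wz": 0, "hand": -1}
    - {"x": 0, "y": 0, "z": 0, "wx": 0, "wy": 0, "wz": 0, "hand": -1}
    - {"x": 0, "y": 0, "z": 0, "wx": 0, "wy": 0, "wz": 0, "hand": -1}
    - {"x": 0, "y": 0, "z": 0, "wx": 0, "wy": 0, "wz": 0, "hand": -1}
    - {"x": 0, "y": 0, "z": 0, "wx": 0, "wy": 0, "wz": 0, "hand": -1}
    - {"x": 0, "y": 0, "z": 0, "wx": 0, "wy": 0, "wz": 0, "hand": -1}

```text
time: 4.32
tool_pos: [0.5227, -0.2633, 0.0071]
tool_rot: [0.001, 0.723, 0.691, 0.0]
contact_force: [-0.4, -1.0, 5.4]
gripper_width: 0.239
grasp_force: 59.2
```

```bash
python3 -c "
from h import *
plan([.5974,-.0387,.10])"
```

```text
t 4.32 pos [ 0.5227 -0.2633  0.0071] F [-0.4 -1.   5.4] w 0.239 g 59.2
shift units [ 1.518  0.429 -0.62 ] turn units [0.0016 0.001  0.0006]
```

Request:
send_rows:
  rows:
    - {"x": 0, "y": 0, "z": -0.15, "wx": 0, "wy": 0, "wz": 0, "hand": -1}
    - {"x": 0, "y": 0, "z": -0.2, "wx": 0, "wy": 0, "wz": 0, "hand": -1}
    - {"x": 0.1, "y": 0.03, "z": -0.2, "wx": 0, "wy": 0, "wz": 0, "hand": -1}
    - {"x": 0.22, "y": 0.06, "z": -0.07, "wx": 0, "wy": 0, "wz": 0, "hand": -1}
    - {"x": 0.24, "y": 0.07, "z": 0, "wx": 0, "wy": 0, "wz": 0, "hand": -1}
    - {"x": 0.24, "y": 0.07, "z": 0, "wx": 0, "wy": 0, "wz": 0, "hand": -1}
    - {"x": 0.24, "y": 0.07, "z": 0, "wx": 0, "wy": 0, "wz": 0, "hand": -1}
    - {"x": 0.24, "y": 0.07, "z": 0, "wx": 0, "wy": 0, "wz": 0, "hand": -1}
    - {"x": 0.2, "y": 0.05, "z": 0, "wx": 0, "wy": 0, "wz": 0, "hand": -1}
    - {"x": 0.03, "y": 0.01, "z": 0, "wx": 0, "wy": 0, "wz": 0, "hand": -1}

```text
time: 5.15
tool_pos: [0.5968, -0.035, 0.0981]
tool_rot: [-0.001, 0.722, 0.692, 0.0]
contact_force: [-0.1, 0.3, -0.6]
gripper_width: 0.237
grasp_force: 58.9
```

```bash
python3 -c "
from h import *
grab_frame('top');grab_frame('top');grab_frame('top');grab_frame('top')
plan([.5974,-.0387,.10])
cv2.imwrite('pics/w2.png',grab_frame('wrist'));c=calibration('wrist');print(c['R'],c['t'])"
```

```text
t 5.35 pos [ 0.5962 -0.0402  0.0984] F [-0.3 -0.  -0.5] w 0.238 g 58.9
shift units [ 0.01   0.007 -0.01 ] turn units [-0.0021  0.0004  0.0002]
[[ 0.99885245 -0.04787824 -0.00120735]
 [-0.04554487 -0.95736632  0.28526372]
 [-0.0148138  -0.28488138 -0.9584483 ]] [-0.59757842 -0.01193186  0.24824756]
```

View pics/w2.png

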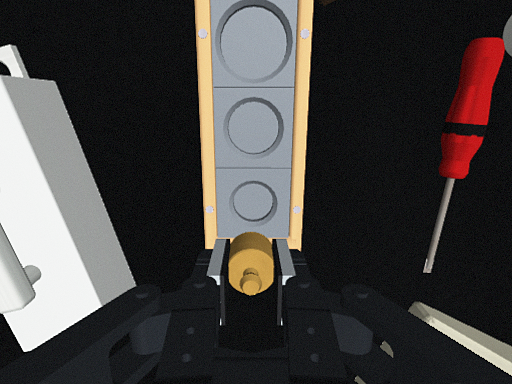

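```bash
python3 -c "
from h import *
c=calibration('wrist')
im=cv2.imread('pics/w2.png')
g=cv2.medianBlur(cv2.cvtColor(im,cv2.COLOR_BGR2GRAY),3)
e=cv2.Canny(g,30,80)
for n,(u,v),r in(('S',(253,202),30),('M',(253,127),37),('L',(254,41),46)):
    print(n,px2w(c,u,v,.018).round(4))
    s=np.zeros_like(e); cv2.circle(s,(u,v),r,255,-1); s&=e
    b=blobs(s,25)
    for x in b:
        p=cv2.findNonZero(x[3].astype(np.uint8))
        el=cv2.fitEllipse(p); print('  ',np.round(el[0],1),np.round(el[1],1),px2w(c,*el[0],.018).round(4))
"
```

```text
S [ 0.5981 -0.0393]
   [252.8 203.3] [46.2 48.6] [ 0.5979 -0.0403]
   [252.7 201.7] [37.4 39.1] [ 0.5979 -0.039 ]
M [0.6006 0.0147]
   [253.  127.6] [60.5 61.9] [0.6006 0.0142]
   [253.  127.2] [49.8 51.9] [0.6005 0.0145]
L [0.6037 0.0683]
   [253.4  40. ] [77.6 85.6] [0.6033 0.0689]
   [253.2  42.5] [66.1 72.2] [0.6031 0.0675]
   [295.   43.2] [ 1.6 40.2] [0.6298 0.0657]
   [297.5  43. ] [0. 1.] [0.6314 0.0658]
```

Request:
send_rows:
  rows:
    - {"x": 0.008, "y": 0.012, "z": 0, "wx": 0, "wy": 0, "wz": 0, "hand": -1}
    - {"x": 0, "y": 0, "z": 0.1, "wx": 0, "wy": 0, "wz": 0, "hand": -1}
    - {"x": 0, "y": 0, "z": 0.1, "wx": 0, "wy": 0, "wz": 0, "hand": -1}
    - {"x": 0, "y": 0, "z": 0.1, "wx": 0, "wy": 0, "wz": 0, "hand": -1}
    - {"x": 0, "y": 0, "z": 0.1, "wx": 0, "wy": 0, "wz": 0, "hand": -1}
    - {"x": 0, "y": 0, "z": 0.05, "wx": 0, "wy": 0, "wz": 0, "hand": -1}
    - {"x": 0, "y": 0, "z": 0.04, "wx": 0, "wy": 0, "wz": 0, "hand": -1}
    - {"x": 0, "y": 0, "z": 0.03, "wx": 0, "wy": 0, "wz": 0, "hand": -1}
    - {"x": 0, "y": 0, "z": 0, "wx": 0, "wy": 0, "wz": 0, "hand": -1}
    - {"x": 0, "y": 0, "z": 0, "wx": 0, "wy": 0, "wz": 0, "hand": -1}

```text
time: 6.23
tool_pos: [0.5992, -0.0387, 0.0218]
tool_rot: [0.0, 0.723, 0.691, 0.0]
contact_force: [0.5, -1.4, -0.6]
gripper_width: 0.239
grasp_force: 58.9
```

```bash
python3 -c "
from h import *
plan([.598,-.0393,.019])"
```

```text
t 6.23 pos [ 0.5992 -0.0387  0.0218] F [ 0.5 -1.4 -0.6] w 0.239 g 58.9
shift units [-0.004 -0.008  0.019] turn units [0.0009 0.0002 0.0002]
```

Request:
send_rows:
  rows:
    - {"x": -0.004, "y": -0.008, "z": 0.01, "wx": 0, "wy": 0, "wz": 0, "hand": -1}
    - {"x": 0, "y": 0, "z": 0.009, "wx": 0, "wy": 0, "wz": 0, "hand": -1}
    - {"x": 0, "y": 0, "z": 0, "wx": 0, "wy": 0, "wz": 0, "hand": -1}
    - {"x": 0, "y": 0, "z": 0, "wx": 0, "wy": 0, "wz": 0, "hand": -0.3}
    - {"x": 0, "y": 0, "z": 0, "wx": 0, "wy": 0, "wz": 0, "hand": -0.1}
    - {"x": 0, "y": 0, "z": 0, "wx": 0, "wy": 0, "wz": 0, "hand": 0.1}
    - {"x": 0, "y": 0, "z": 0, "wx": 0, "wy": 0, "wz": 0, "hand": 0.3}
    - {"x": 0, "y": 0, "z": -0.1, "wx": 0, "wy": 0, "wz": 0, "hand": 0.5}
    - {"x": 0, "y": 0, "z": -0.2, "wx": 0, "wy": 0, "wz": 0, "hand": 0.5}
    - {"x": 0, "y": 0, "z": -0.2, "wx": 0, "wy": 0, "wz": 0, "hand": 0.5}

```text
time: 7.07
tool_pos: [0.5961, -0.0388, 0.0926]
tool_rot: [-0.002, 0.723, 0.691, -0.001]
contact_force: [-0.5, -0.7, 0.4]
gripper_width: 0.747
grasp_force: 0.0
```

```bash
python3 -c "
from h import *
plan([.5888,.2507,.12])"
```

```text
t 7.07 pos [ 0.5961 -0.0388  0.0926] F [-0.5 -0.7  0.4] w 0.747 g 0.0
shift units [ 1.925 -0.138 -0.181] turn units [-0.005  -0.0007  0.0005]
```

Request:
send_rows:
  rows:
    - {"x": 0, "y": 0, "z": -0.15, "wx": 0, "wy": 0, "wz": 0, "hand": 0.5}
    - {"x": 0.2, "y": -0.015, "z": -0.15, "wx": 0, "wy": 0, "wz": 0, "hand": 0.5}
    - {"x": 0.24, "y": -0.02, "z": 0, "wx": 0, "wy": 0, "wz": 0, "hand": 0.5}
    - {"x": 0.24, "y": -0.02, "z": 0, "wx": 0, "wy": 0, "wz": 0, "hand": 0.5}
    - {"x": 0.24, "y": -0.02, "z": 0, "wx": 0, "wy": 0, "wz": 0, "hand": 0.5}
    - {"x": 0.2, "y": -0.02, "z": 0, "wx": 0, "wy": 0, "wz": 0, "hand": 0.5}
    - {"x": 0.06, "y": 0, "z": 0, "wx": 0, "wy": 0, "wz": 0, "hand": 0.5}
    - {"x": 0, "y": 0, "z": 0, "wx": 0, "wy": 0, "wz": 0, "hand": 0.5}
    - {"x": 0, "y": 0, "z": 0, "wx": 0, "wy": 0, "wz": 0, "hand": 0.5}
    - {"x": 0, "y": 0, "z": 0, "wx": 0, "wy": 0, "wz": 0, "hand": 0.5}

```text
time: 7.9
tool_pos: [0.5916, 0.1373, 0.1383]
tool_rot: [0.0, 0.724, 0.69, -0.0]
contact_force: [0.1, -0.7, 0.5]
gripper_width: 0.752
grasp_force: 0.0
```

```bash
cat >> h.py <<'E'
def brass(im,c,zmid,near,r=.04):
    hsv=cv2.cvtColor(im,cv2.COLOR_BGR2HSV); m=cv2.inRange(hsv,(8,90,60),(30,255,255))
    for i,s,ce,l in blobs(m,150):
        p=px2w(c,*ce,zmid)
        if np.hypot(*(p-near))<r: print("brass",s,ce.round(1),p.round(4))
E
python3 -c "
from h import *
c=calibration('wrist'); im=grab_frame('wrist'); cv2.imwrite('pics/w3.png',im)
brass(im,c,.019,[.5888,.2507])
plan([.5888,.2507,.12])
cv2.imwrite('pics/s3.png',cv2.hconcat([im,grab_frame('top')])[:, 150:950])"
```

```text
brass [ 221   23   41   48 1509] [241.4  46.2] [0.5902 0.2496]
t 7.95 pos [0.5917 0.137  0.1384] F [ 0.6 -1.   0.2] w 0.749 g 0.0
shift units [ 0.756 -0.056  0.122] turn units [-0.0001  0.0006 -0.0016]
```

View pics/s3.png

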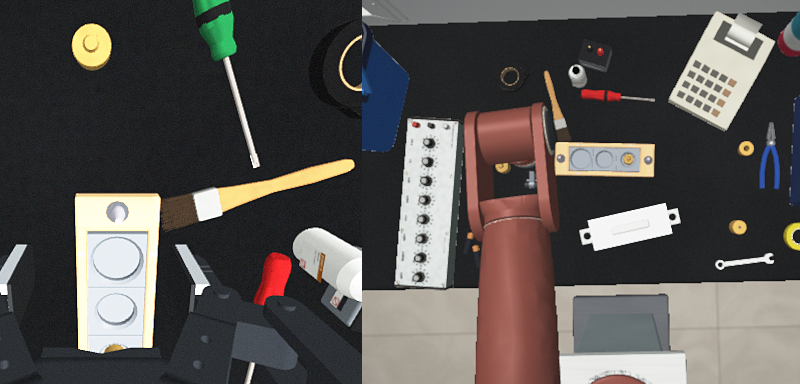

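Request:
send_rows:
  rows:
    - {"x": 0.2, "y": -0.014, "z": 0, "wx": 0, "wy": 0, "wz": 0, "hand": 0.2}
    - {"x": 0.22, "y": -0.014, "z": 0, "wx": 0, "wy": 0, "wz": 0, "hand": 0.2}
    - {"x": 0.22, "y": -0.014, "z": 0, "wx": 0, "wy": 0, "wz": 0, "hand": 0.2}
    - {"x": 0.113, "y": -0.013, "z": 0, "wx": 0, "wy": 0, "wz": 0, "hand": 0.2}
    - {"x": 0, "y": 0, "z": 0.15, "wx": 0, "wy": 0, "wz": 0, "hand": 0.2}
    - {"x": 0, "y": 0, "z": 0.2, "wx": 0, "wy": 0, "wz": 0, "hand": 0.2}
    - {"x": 0, "y": 0, "z": 0.05, "wx": 0, "wy": 0, "wz": 0, "hand": 0.2}
    - {"x": 0, "y": 0, "z": 0, "wx": 0, "wy": 0, "wz": 0, "hand": 0.2}
    - {"x": 0, "y": 0, "z": 0, "wx": 0, "wy": 0, "wz": 0, "hand": 0.2}
    - {"x": 0, "y": 0, "z": 0, "wx": 0, "wy": 0, "wz": 0, "hand": 0.2}

```text
time: 8.83
tool_pos: [0.5898, 0.2513, 0.0803]
tool_rot: [0.001, 0.724, 0.69, 0.001]
contact_force: [-0.4, 0.6, -0.2]
gripper_width: 0.601
grasp_force: 0.0
```

```bash
python3 -c "
from h import *
plan([.589,.2500,.009])"
```

```text
t 8.83 pos [0.5898 0.2513 0.0803] F [-0.4  0.6 -0.2] w 0.601 g 0.0
shift units [-0.009 -0.006  0.475] turn units [ 0.0031 -0.0011 -0.0009]
```

Descend and close in one call.

Request:
send_rows:
  rows:
    - {"x": -0.009, "y": -0.006, "z": 0.1, "wx": 0, "wy": 0, "wz": 0, "hand": 0.2}
    - {"x": 0, "y": 0, "z": 0.15, "wx": 0, "wy": 0, "wz": 0, "hand": 0.2}
    - {"x": 0, "y": 0, "z": 0.13, "wx": 0, "wy": 0, "wz": 0, "hand": 0.2}
    - {"x": 0, "y": 0, "z": 0.07, "wx": 0, "wy": 0, "wz": 0, "hand": 0.2}
    - {"x": 0, "y": 0, "z": 0.02, "wx": 0, "wy": 0, "wz": 0, "hand": 0.2}
    - {"x": 0, "y": 0, "z": 0, "wx": 0, "wy": 0, "wz": 0, "hand": 0.2}
    - {"x": 0, "y": 0, "z": 0, "wx": 0, "wy": 0, "wz": 0, "hand": 0.2}
    - {"x": 0, "y": 0, "z": 0, "wx": 0, "wy": 0, "wz": 0, "hand": -0.2}
    - {"x": 0, "y": 0, "z": 0, "wx": 0, "wy": 0, "wz": 0, "hand": -1}
    - {"x": 0, "y": 0, "z": 0, "wx": 0, "wy": 0, "wz": 0, "hand": -1}

```text
time: 9.67
tool_pos: [0.589, 0.2508, 0.0101]
tool_rot: [0.001, 0.723, 0.691, 0.002]
contact_force: [0.5, -0.9, 4.5]
gripper_width: 0.309
grasp_force: 59.5
```

Request:
send_rows:
  rows:
    - {"x": 0, "y": 0, "z": 0, "wx": 0, "wy": 0, "wz": 0, "hand": -1}
    - {"x": 0, "y": 0, "z": 0, "wx": 0, "wy": 0, "wz": 0, "hand": -1}
    - {"x": 0, "y": 0, "z": 0, "wx": 0, "wy": 0, "wz": 0, "hand": -1}
    - {"x": 0, "y": 0, "z": 0, "wx": 0, "wy": 0, "wz": 0, "hand": -1}
    - {"x": 0, "y": 0, "z": 0, "wx": 0, "wy": 0, "wz": 0, "hand": -1}
    - {"x": 0, "y": 0, "z": 0, "wx": 0, "wy": 0, "wz": 0, "hand": -1}
    - {"x": 0, "y": 0, "z": 0, "wx": 0, "wy": 0, "wz": 0, "hand": -1}
    - {"x": 0, "y": 0, "z": 0, "wx": 0, "wy": 0, "wz": 0, "hand": -1}
    - {"x": 0, "y": 0, "z": 0, "wx": 0, "wy": 0, "wz": 0, "hand": -1}
    - {"x": 0, "y": 0, "z": 0, "wx": 0, "wy": 0, "wz": 0, "hand": -1}

```text
time: 10.5
tool_pos: [0.589, 0.2508, 0.0101]
tool_rot: [0.001, 0.723, 0.691, 0.001]
contact_force: [-0.0, -0.0, 6.0]
gripper_width: 0.314
grasp_force: 59.6
```

```bash
python3 -c "
from h import *
plan([.6005,.015,.12])"
```

```text
t 10.5 pos [0.589  0.2508 0.0101] F [-0. -0.  6.] w 0.314 g 59.6
shift units [-1.566  0.151 -0.734] turn units [ 0.004  -0.0013  0.0006]
```

Request:
send_rows:
  rows:
    - {"x": 0, "y": 0, "z": -0.2, "wx": 0, "wy": 0, "wz": 0, "hand": -1}
    - {"x": 0, "y": 0, "z": -0.25, "wx": 0, "wy": 0, "wz": 0, "hand": -1}
    - {"x": -0.12, "y": 0.01, "z": -0.2, "wx": 0, "wy": 0, "wz": 0, "hand": -1}
    - {"x": -0.23, "y": 0.02, "z": -0.084, "wx": 0, "wy": 0, "wz": 0, "hand": -1}
    - {"x": -0.25, "y": 0.025, "z": 0, "wx": 0, "wy": 0, "wz": 0, "hand": -1}
    - {"x": -0.25, "y": 0.025, "z": 0, "wx": 0, "wy": 0, "wz": 0, "hand": -1}
    - {"x": -0.25, "y": 0.025, "z": 0, "wx": 0, "wy": 0, "wz": 0, "hand": -1}
    - {"x": -0.25, "y": 0.025, "z": 0, "wx": 0, "wy": 0, "wz": 0, "hand": -1}
    - {"x": -0.17, "y": 0.02, "z": 0, "wx": 0, "wy": 0, "wz": 0, "hand": -1}
    - {"x": -0.046, "y": 0, "z": 0, "wx": 0, "wy": 0, "wz": 0, "hand": -1}

```text
time: 11.33
tool_pos: [0.599, 0.0109, 0.1179]
tool_rot: [0.0, 0.725, 0.689, -0.0]
contact_force: [-0.1, -0.1, -1.3]
gripper_width: 0.313
grasp_force: 59.5
```

```bash
python3 -c "
from h import *
for _ in range(4): grab_frame('top')
plan([.6005,.015,.0215])"
```

```text
t 11.53 pos [0.5988 0.0155 0.1177] F [-0.1  0.  -0.6] w 0.317 g 59.5
shift units [-0.003  0.012  0.641] turn units [-0.0009 -0.0009  0.0009]
```

Request:
send_rows:
  rows:
    - {"x": -0.003, "y": 0.01, "z": 0.05, "wx": 0, "wy": 0, "wz": 0, "hand": -1}
    - {"x": 0, "y": 0, "z": 0.12, "wx": 0, "wy": 0, "wz": 0, "hand": -1}
    - {"x": 0, "y": 0, "z": 0.12, "wx": 0, "wy": 0, "wz": 0, "hand": -1}
    - {"x": 0, "y": 0, "z": 0.12, "wx": 0, "wy": 0, "wz": 0, "hand": -1}
    - {"x": 0, "y": 0, "z": 0.1, "wx": 0, "wy": 0, "wz": 0, "hand": -1}
    - {"x": 0, "y": 0, "z": 0.05, "wx": 0, "wy": 0, "wz": 0, "hand": -1}
    - {"x": 0, "y": 0, "z": 0.04, "wx": 0, "wy": 0, "wz": 0, "hand": -1}
    - {"x": 0, "y": 0, "z": 0.03, "wx": 0, "wy": 0, "wz": 0, "hand": -1}
    - {"x": 0, "y": 0, "z": 0, "wx": 0, "wy": 0, "wz": 0, "hand": -1}
    - {"x": 0, "y": 0, "z": 0, "wx": 0, "wy": 0, "wz": 0, "hand": -1}

```text
time: 12.37
tool_pos: [0.6011, 0.0144, 0.0241]
tool_rot: [0.0, 0.723, 0.691, 0.0]
contact_force: [0.0, -0.2, -0.7]
gripper_width: 0.315
grasp_force: 59.5
```

```bash
python3 -c "
from h import *
plan([.6005,.015,.0215])"
```

```text
t 12.37 pos [0.6011 0.0144 0.0241] F [ 0.  -0.2 -0.7] w 0.315 g 59.5
shift units [ 0.004 -0.004  0.017] turn units [ 0.0012 -0.      0.001 ]
```

Request:
send_rows:
  rows:
    - {"x": 0.004, "y": -0.004, "z": 0.01, "wx": 0, "wy": 0, "wz": 0, "hand": -1}
    - {"x": 0, "y": 0, "z": 0.008, "wx": 0, "wy": 0, "wz": 0, "hand": -1}
    - {"x": 0, "y": 0, "z": 0, "wx": 0, "wy": 0, "wz": 0, "hand": -1}
    - {"x": 0, "y": 0, "z": 0, "wx": 0, "wy": 0, "wz": 0, "hand": -0.2}
    - {"x": 0, "y": 0, "z": 0, "wx": 0, "wy": 0, "wz": 0, "hand": 0}
    - {"x": 0, "y": 0, "z": 0, "wx": 0, "wy": 0, "wz": 0, "hand": 0.2}
    - {"x": 0, "y": 0, "z": 0, "wx": 0, "wy": 0, "wz": 0, "hand": 0.4}
    - {"x": 0, "y": 0, "z": -0.1, "wx": 0, "wy": 0, "wz": 0, "hand": 0.6}
    - {"x": 0, "y": 0, "z": -0.2, "wx": 0, "wy": 0, "wz": 0, "hand": 0.6}
    - {"x": 0, "y": 0, "z": -0.25, "wx": 0, "wy": 0, "wz": 0, "hand": 0.6}

```text
time: 13.2
tool_pos: [0.5975, 0.015, 0.1009]
tool_rot: [-0.003, 0.723, 0.691, -0.002]
contact_force: [1.2, -0.5, -0.3]
gripper_width: 0.797
grasp_force: 0.0
```

```bash
python3 -c "
from h import *
plan([.4554,.19,.15])"
```

```text
t 13.2 pos [0.5975 0.015  0.1009] F [ 1.2 -0.5 -0.3] w 0.797 g 0.0
shift units [ 1.122 -1.002 -0.32 ] turn units [-0.0088 -0.0005  0.0003]
```

Request:
send_rows:
  rows:
    - {"x": 0, "y": 0, "z": -0.2, "wx": 0, "wy": 0, "wz": 0, "hand": 0.6}
    - {"x": 0.1, "y": -0.1, "z": -0.1, "wx": 0, "wy": 0, "wz": 0, "hand": 0.6}
    - {"x": 0.18, "y": -0.17, "z": 0, "wx": 0, "wy": 0, "wz": 0, "hand": 0.6}
    - {"x": 0.18, "y": -0.17, "z": 0, "wx": 0, "wy": 0, "wz": 0, "hand": 0.6}
    - {"x": 0.18, "y": -0.17, "z": 0, "wx": 0, "wy": 0, "wz": 0, "hand": 0.6}
    - {"x": 0.18, "y": -0.17, "z": 0, "wx": 0, "wy": 0, "wz": 0, "hand": 0.6}
    - {"x": 0.17, "y": -0.17, "z": 0, "wx": 0, "wy": 0, "wz": 0, "hand": 0.6}
    - {"x": 0.05, "y": -0.05, "z": 0, "wx": 0, "wy": 0, "wz": 0, "hand": 0.6}
    - {"x": 0, "y": 0, "z": 0, "wx": 0, "wy": 0, "wz": 0, "hand": 0.6}
    - {"x": 0, "y": 0, "z": 0, "wx": 0, "wy": 0, "wz": 0, "hand": 0.6}

```text
time: 14.03
tool_pos: [0.4577, 0.1776, 0.1487]
tool_rot: [0.001, 0.723, 0.691, 0.0]
contact_force: [-0.2, 0.1, -0.6]
gripper_width: 0.802
grasp_force: 0.0
```

```bash
python3 -c "
from h import *
for _ in range(2): grab_frame('top')
c=calibration('wrist'); im=grab_frame('wrist'); cv2.imwrite('pics/w4.png',im)
brass(im,c,.023,[.4554,.2718])
plan([.4554,.2718,.15])"
```

```text
brass [ 218   46   48   52 1983] [241.6  71.6] [0.456  0.2719]
t 14.18 pos [0.4584 0.1766 0.1485] F [-0.2  0.6 -0.6] w 0.802 g 0.0
shift units [ 0.633 -0.05  -0.01 ] turn units [ 0.0006  0.0003 -0.0013]
```

View pics/w4.png

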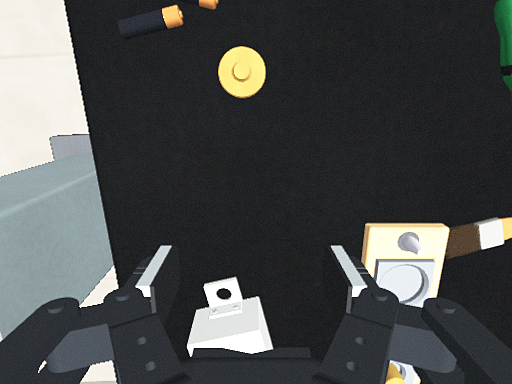

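Request:
send_rows:
  rows:
    - {"x": 0.2, "y": -0.016, "z": 0, "wx": 0, "wy": 0, "wz": 0, "hand": 0.4}
    - {"x": 0.22, "y": -0.016, "z": 0, "wx": 0, "wy": 0, "wz": 0, "hand": 0.4}
    - {"x": 0.17, "y": -0.016, "z": 0, "wx": 0, "wy": 0, "wz": 0, "hand": 0.4}
    - {"x": 0.045, "y": 0, "z": 0.05, "wx": 0, "wy": 0, "wz": 0, "hand": 0.4}
    - {"x": 0, "y": 0, "z": 0.15, "wx": 0, "wy": 0, "wz": 0, "hand": 0.4}
    - {"x": 0, "y": 0, "z": 0.15, "wx": 0, "wy": 0, "wz": 0, "hand": 0.4}
    - {"x": 0, "y": 0, "z": 0.05, "wx": 0, "wy": 0, "wz": 0, "hand": 0.4}
    - {"x": 0, "y": 0, "z": 0, "wx": 0, "wy": 0, "wz": 0, "hand": 0.4}
    - {"x": 0, "y": 0, "z": 0, "wx": 0, "wy": 0, "wz": 0, "hand": 0.4}
    - {"x": 0, "y": 0, "z": 0, "wx": 0, "wy": 0, "wz": 0, "hand": 0.4}

```text
time: 15.02
tool_pos: [0.4559, 0.2728, 0.0897]
tool_rot: [0.0, 0.724, 0.69, 0.001]
contact_force: [-0.5, 0.6, 0.2]
gripper_width: 0.699
grasp_force: 0.0
```

```bash
python3 -c "
from h import *
plan([.456,.272,.012])"
```

```text
t 15.02 pos [0.4559 0.2728 0.0897] F [-0.5  0.6  0.2] w 0.699 g 0.0
shift units [-0.006  0.     0.518] turn units [ 0.0024 -0.001  -0.0007]
```

Request:
send_rows:
  rows:
    - {"x": -0.006, "y": 0, "z": 0.12, "wx": 0, "wy": 0, "wz": 0, "hand": 0.4}
    - {"x": 0, "y": 0, "z": 0.16, "wx": 0, "wy": 0, "wz": 0, "hand": 0.4}
    - {"x": 0, "y": 0, "z": 0.14, "wx": 0, "wy": 0, "wz": 0, "hand": 0.4}
    - {"x": 0, "y": 0, "z": 0.08, "wx": 0, "wy": 0, "wz": 0, "hand": 0.4}
    - {"x": 0, "y": 0, "z": 0.02, "wx": 0, "wy": 0, "wz": 0, "hand": 0.4}
    - {"x": 0, "y": 0, "z": 0, "wx": 0, "wy": 0, "wz": 0, "hand": 0.4}
    - {"x": 0, "y": 0, "z": 0, "wx": 0, "wy": 0, "wz": 0, "hand": 0.4}
    - {"x": 0, "y": 0, "z": 0, "wx": 0, "wy": 0, "wz": 0, "hand": 0}
    - {"x": 0, "y": 0, "z": 0, "wx": 0, "wy": 0, "wz": 0, "hand": -1}
    - {"x": 0, "y": 0, "z": 0, "wx": 0, "wy": 0, "wz": 0, "hand": -1}

```text
time: 15.85
tool_pos: [0.456, 0.2727, 0.0122]
tool_rot: [0.001, 0.723, 0.691, 0.002]
contact_force: [0.1, -0.7, 6.4]
gripper_width: 0.391
grasp_force: 60.4
```

Request:
send_rows:
  rows:
    - {"x": 0, "y": 0, "z": 0, "wx": 0, "wy": 0, "wz": 0, "hand": -1}
    - {"x": 0, "y": 0, "z": 0, "wx": 0, "wy": 0, "wz": 0, "hand": -1}
    - {"x": 0, "y": 0, "z": 0, "wx": 0, "wy": 0, "wz": 0, "hand": -1}
    - {"x": 0, "y": 0, "z": 0, "wx": 0, "wy": 0, "wz": 0, "hand": -1}
    - {"x": 0, "y": 0, "z": 0, "wx": 0, "wy": 0, "wz": 0, "hand": -1}
    - {"x": 0, "y": 0, "z": 0, "wx": 0, "wy": 0, "wz": 0, "hand": -1}
    - {"x": 0, "y": 0, "z": 0, "wx": 0, "wy": 0, "wz": 0, "hand": -1}
    - {"x": 0, "y": 0, "z": 0, "wx": 0, "wy": 0, "wz": 0, "hand": -1}
    - {"x": 0, "y": 0, "z": 0, "wx": 0, "wy": 0, "wz": 0, "hand": -1}
    - {"x": 0, "y": 0, "z": 0, "wx": 0, "wy": 0, "wz": 0, "hand": -1}

```text
time: 16.68
tool_pos: [0.456, 0.2727, 0.0123]
tool_rot: [0.001, 0.723, 0.691, 0.001]
contact_force: [-1.0, -1.3, 5.9]
gripper_width: 0.397
grasp_force: 60.5
```

```bash
python3 -c "
from h import *
plan([.6026,.0685,.13])"
```

```text
t 16.68 pos [0.456  0.2727 0.0123] F [-1.  -1.3  5.9] w 0.397 g 60.5
shift units [-1.314  1.041 -0.784] turn units [ 0.0036 -0.0017  0.0006]
```

Request:
send_rows:
  rows:
    - {"x": 0, "y": 0, "z": -0.2, "wx": 0, "wy": 0, "wz": 0, "hand": -1}
    - {"x": 0, "y": 0, "z": -0.25, "wx": 0, "wy": 0, "wz": 0, "hand": -1}
    - {"x": -0.06, "y": 0.05, "z": -0.24, "wx": 0, "wy": 0, "wz": 0, "hand": -1}
    - {"x": -0.17, "y": 0.14, "z": -0.094, "wx": 0, "wy": 0, "wz": 0, "hand": -1}
    - {"x": -0.2, "y": 0.16, "z": 0, "wx": 0, "wy": 0, "wz": 0, "hand": -1}
    - {"x": -0.2, "y": 0.16, "z": 0, "wx": 0, "wy": 0, "wz": 0, "hand": -1}
    - {"x": -0.2, "y": 0.16, "z": 0, "wx": 0, "wy": 0, "wz": 0, "hand": -1}
    - {"x": -0.2, "y": 0.16, "z": 0, "wx": 0, "wy": 0, "wz": 0, "hand": -1}
    - {"x": -0.2, "y": 0.15, "z": 0, "wx": 0, "wy": 0, "wz": 0, "hand": -1}
    - {"x": -0.08, "y": 0.06, "z": 0, "wx": 0, "wy": 0, "wz": 0, "hand": -1}

```text
time: 17.52
tool_pos: [0.6031, 0.0647, 0.1277]
tool_rot: [0.001, 0.724, 0.689, -0.0]
contact_force: [-0.5, -0.5, -1.7]
gripper_width: 0.395
grasp_force: 60.6
```

```bash
python3 -c "
from h import *
for _ in range(4): grab_frame('top')
plan([.6026,.0688,.0235])"
```

```text
t 17.72 pos [0.6006 0.0689 0.1272] F [-0.7  0.  -1.4] w 0.394 g 60.6
shift units [-0.001  0.015  0.691] turn units [-0.0023 -0.0008 -0.0002]
```

Request:
send_rows:
  rows:
    - {"x": -0.001, "y": 0.011, "z": 0.07, "wx": 0, "wy": 0, "wz": 0, "hand": -1}
    - {"x": 0, "y": 0, "z": 0.13, "wx": 0, "wy": 0, "wz": 0, "hand": -1}
    - {"x": 0, "y": 0, "z": 0.13, "wx": 0, "wy": 0, "wz": 0, "hand": -1}
    - {"x": 0, "y": 0, "z": 0.13, "wx": 0, "wy": 0, "wz": 0, "hand": -1}
    - {"x": 0, "y": 0, "z": 0.1, "wx": 0, "wy": 0, "wz": 0, "hand": -1}
    - {"x": 0, "y": 0, "z": 0.05, "wx": 0, "wy": 0, "wz": 0, "hand": -1}
    - {"x": 0, "y": 0, "z": 0.04, "wx": 0, "wy": 0, "wz": 0, "hand": -1}
    - {"x": 0, "y": 0, "z": 0.03, "wx": 0, "wy": 0, "wz": 0, "hand": -1}
    - {"x": 0, "y": 0, "z": 0, "wx": 0, "wy": 0, "wz": 0, "hand": -1}
    - {"x": 0, "y": 0, "z": 0, "wx": 0, "wy": 0, "wz": 0, "hand": -1}

```text
time: 18.55
tool_pos: [0.6034, 0.0686, 0.0266]
tool_rot: [0.0, 0.723, 0.691, 0.0]
contact_force: [0.7, -0.4, -2.2]
gripper_width: 0.4
grasp_force: 60.6
```

```bash
python3 -c "
from h import *
plan([.6026,.0688,.0235])"
```

```text
t 18.55 pos [0.6034 0.0686 0.0266] F [ 0.7 -0.4 -2.2] w 0.4 g 60.6
shift units [ 0.001 -0.005  0.02 ] turn units [ 0.0013 -0.0001  0.001 ]
```

Request:
send_rows:
  rows:
    - {"x": 0.001, "y": -0.004, "z": 0.011, "wx": 0, "wy": 0, "wz": 0, "hand": -1}
    - {"x": 0, "y": 0, "z": 0.01, "wx": 0, "wy": 0, "wz": 0, "hand": -1}
    - {"x": 0, "y": 0, "z": 0, "wx": 0, "wy": 0, "wz": 0, "hand": -1}
    - {"x": 0, "y": 0, "z": 0, "wx": 0, "wy": 0, "wz": 0, "hand": 0}
    - {"x": 0, "y": 0, "z": 0, "wx": 0, "wy": 0, "wz": 0, "hand": 0.2}
    - {"x": 0, "y": 0, "z": 0, "wx": 0, "wy": 0, "wz": 0, "hand": 0.4}
    - {"x": 0, "y": 0, "z": 0, "wx": 0, "wy": 0, "wz": 0, "hand": 0.5}
    - {"x": 0, "y": 0, "z": -0.1, "wx": 0, "wy": 0, "wz": 0, "hand": 0.6}
    - {"x": 0, "y": 0, "z": -0.2, "wx": 0, "wy": 0, "wz": 0, "hand": 0.6}
    - {"x": 0, "y": 0, "z": -0.25, "wx": 0, "wy": 0, "wz": 0, "hand": 0.6}

```text
time: 19.38
tool_pos: [0.5999, 0.0685, 0.103]
tool_rot: [-0.002, 0.723, 0.691, -0.002]
contact_force: [-0.2, 0.2, -0.3]
gripper_width: 0.804
grasp_force: 0.0
```

```bash
python3 -c "
from h import *
plan([.444,-.12,.18],0.193)"
```

```text
t 19.38 pos [0.5999 0.0685 0.103 ] F [-0.2  0.2 -0.3] w 0.804 g 0.0
shift units [-1.304 -0.984 -0.507] turn units [-0.0086 -0.0007 -0.3046]
```

Request:
send_rows:
  rows:
    - {"x": 0, "y": 0, "z": -0.25, "wx": 0, "wy": 0, "wz": 0, "hand": 0.3}
    - {"x": 0, "y": 0, "z": -0.25, "wx": 0, "wy": 0, "wz": 0, "hand": 0.3}
    - {"x": -0.17, "y": -0.13, "z": -0.15, "wx": 0, "wy": 0, "wz": 0, "hand": 0.3}
    - {"x": -0.2, "y": -0.17, "z": 0, "wx": 0, "wy": 0, "wz": 0, "hand": 0.3}
    - {"x": -0.2, "y": -0.17, "z": 0, "wx": 0, "wy": 0, "wz": 0, "hand": 0.3}
    - {"x": -0.2, "y": -0.17, "z": 0, "wx": 0, "wy": 0, "wz": 0, "hand": 0.3}
    - {"x": -0.2, "y": -0.17, "z": 0, "wx": 0, "wy": 0, "wz": 0, "hand": 0.3}
    - {"x": -0.17, "y": -0.15, "z": 0, "wx": 0, "wy": 0, "wz": 0, "hand": 0.3}
    - {"x": 0, "y": 0, "z": 0, "wx": 0, "wy": 0, "wz": -0.152, "hand": 0.3}
    - {"x": 0, "y": 0, "z": 0, "wx": 0, "wy": 0, "wz": -0.152, "hand": 0.3}

```text
time: 20.22
tool_pos: [0.4497, -0.097, 0.2032]
tool_rot: [0.001, 0.635, 0.773, 0.0]
contact_force: [-0.4, 0.3, 0.6]
gripper_width: 0.645
grasp_force: 0.0
```

```bash
python3 -c "
from h import *
t=[grab_frame('top') for _ in range(5)][-1]
c=calibration('wrist'); im=grab_frame('wrist'); cv2.imwrite('pics/w5.png',im)
plan([.444,-.0388,.18],.193)
cv2.imwrite('pics/s5.png',np.hstack([im,cv2.resize(t[130:260,185:325],(280,260))[:384] if 0 else cv2.copyMakeBorder(cv2.resize(t[130:260,185:325],(280,260)),0,124,0,0,0)]))"
```

```text
t 20.52 pos [ 0.4509 -0.0954  0.2029] F [-0.2  0.7 -0.7] w 0.654 g 0.0
shift units [0.379 0.027 0.152] turn units [ 0.     -0.     -0.0021]
```

View pics/s5.png

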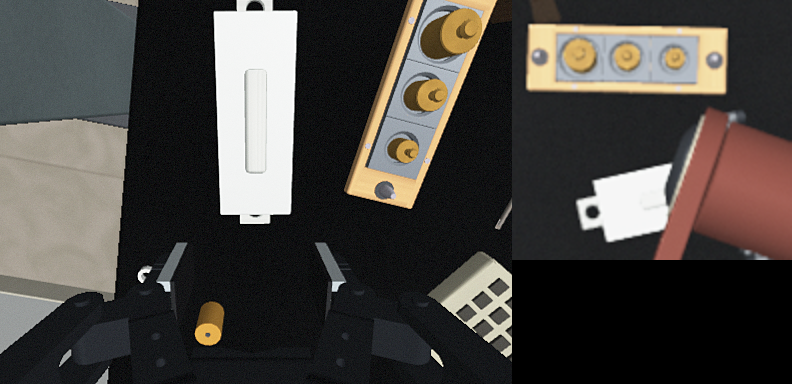

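```bash
python3 -c "
from h import *
c=calibration('wrist')
P=np.array([px2w(c,*p,.082) for p in((246,70),(267,69),(266,172),(246,173))]); print(P.round(4),P.mean(0).round(4))
d=(P[0]+P[1]-P[2]-P[3]); print(np.arctan2(-d[0],d[1]), np.linalg.norm(d)/2)
Q=np.array([px2w(c,*p,.054) for p in((214,10),(299,10),(296,214),(220,214))]); print(Q.round(4),Q.mean(0).round(4)); d=(Q[0]+Q[1]-Q[2]-Q[3]); print(np.arctan2(-d[0],d[1]), np.linalg.norm(d)/2)
for p in((384,190),): print('lug',px2w(c,*p,.03).round(4))
"
```

```text
[[ 0.4291 -0.0022]
 [ 0.4448  0.0016]
 [ 0.4605 -0.0778]
 [ 0.4441 -0.0819]] [ 0.4446 -0.0401]
0.19070363645478491 0.08104309771000909
[[ 0.3942  0.0401]
 [ 0.4621  0.0532]
 [ 0.5001 -0.1186]
 [ 0.4276 -0.1326]] [ 0.446  -0.0395]
0.20420304431595449 0.1758877068506227
lug [ 0.5881 -0.0837]
```

Request:
send_rows:
  rows:
    - {"x": 0.12, "y": 0.01, "z": 0.05, "wx": 0, "wy": 0, "wz": -0.002, "hand": 0.1}
    - {"x": 0.15, "y": 0.01, "z": 0.05, "wx": 0, "wy": 0, "wz": 0, "hand": -0.1}
    - {"x": 0.1, "y": 0.01, "z": 0.1, "wx": 0, "wy": 0, "wz": 0, "hand": -0.1}
    - {"x": 0, "y": 0, "z": 0.2, "wx": 0, "wy": 0, "wz": 0, "hand": -0.1}
    - {"x": 0, "y": 0, "z": 0.1, "wx": 0, "wy": 0, "wz": 0, "hand": -0.1}
    - {"x": 0, "y": 0, "z": 0.05, "wx": 0, "wy": 0, "wz": 0, "hand": -0.1}
    - {"x": 0, "y": 0, "z": 0, "wx": 0, "wy": 0, "wz": 0, "hand": -0.1}
    - {"x": 0, "y": 0, "z": 0, "wx": 0, "wy": 0, "wz": 0, "hand": -0.1}
    - {"x": 0, "y": 0, "z": 0, "wx": 0, "wy": 0, "wz": 0, "hand": -0.1}
    - {"x": 0, "y": 0, "z": 0, "wx": 0, "wy": 0, "wz": 0, "hand": -0.1}

```text
time: 21.35
tool_pos: [0.4455, -0.0407, 0.122]
tool_rot: [0.001, 0.635, 0.772, 0.001]
contact_force: [-0.1, -0.2, 0.1]
gripper_width: 0.447
grasp_force: 0.0
```

```bash
python3 -c "
from h import *
plan([.4446,-.0393,.062],.193)"
```

```text
t 21.35 pos [ 0.4455 -0.0407  0.122 ] F [-0.1 -0.2  0.1] w 0.447 g 0.0
shift units [ 0.011 -0.005  0.4  ] turn units [0.0032 0.0015 0.0011]
```

Request:
send_rows:
  rows:
    - {"x": 0.011, "y": -0.005, "z": 0.1, "wx": 0, "wy": 0, "wz": 0, "hand": -0.1}
    - {"x": 0, "y": 0, "z": 0.12, "wx": 0, "wy": 0, "wz": 0, "hand": -0.1}
    - {"x": 0, "y": 0, "z": 0.1, "wx": 0, "wy": 0, "wz": 0, "hand": -0.1}
    - {"x": 0, "y": 0, "z": 0.06, "wx": 0, "wy": 0, "wz": 0, "hand": -0.1}
    - {"x": 0, "y": 0, "z": 0.02, "wx": 0, "wy": 0, "wz": 0, "hand": -0.1}
    - {"x": 0, "y": 0, "z": 0, "wx": 0, "wy": 0, "wz": 0, "hand": -0.1}
    - {"x": 0, "y": 0, "z": 0, "wx": 0, "wy": 0, "wz": 0, "hand": -0.3}
    - {"x": 0, "y": 0, "z": 0, "wx": 0, "wy": 0, "wz": 0, "hand": -0.5}
    - {"x": 0, "y": 0, "z": 0, "wx": 0, "wy": 0, "wz": 0, "hand": -1}
    - {"x": 0, "y": 0, "z": 0, "wx": 0, "wy": 0, "wz": 0, "hand": -1}

```text
time: 22.18
tool_pos: [0.4441, -0.0391, 0.0617]
tool_rot: [0.001, 0.635, 0.772, 0.0]
contact_force: [-2.6, 1.0, 6.0]
gripper_width: 0.195
grasp_force: 60.5
```

Request:
send_rows:
  rows:
    - {"x": 0, "y": 0, "z": 0, "wx": 0, "wy": 0, "wz": 0, "hand": -1}
    - {"x": 0, "y": 0, "z": 0, "wx": 0, "wy": 0, "wz": 0, "hand": -1}
    - {"x": 0, "y": 0, "z": 0, "wx": 0, "wy": 0, "wz": 0, "hand": -1}
    - {"x": 0, "y": 0, "z": 0, "wx": 0, "wy": 0, "wz": 0, "hand": -1}
    - {"x": 0, "y": 0, "z": 0, "wx": 0, "wy": 0, "wz": 0, "hand": -1}
    - {"x": 0, "y": 0, "z": 0, "wx": 0, "wy": 0, "wz": 0, "hand": -1}
    - {"x": 0, "y": 0, "z": 0, "wx": 0, "wy": 0, "wz": 0, "hand": -1}
    - {"x": 0, "y": 0, "z": 0, "wx": 0, "wy": 0, "wz": 0, "hand": -1}
    - {"x": 0, "y": 0, "z": 0, "wx": 0, "wy": 0, "wz": 0, "hand": -1}
    - {"x": 0, "y": 0, "z": 0, "wx": 0, "wy": 0, "wz": 0, "hand": -1}

```text
time: 23.02
tool_pos: [0.4441, -0.0391, 0.0617]
tool_rot: [0.001, 0.635, 0.772, 0.0]
contact_force: [-2.6, -0.6, 6.5]
gripper_width: 0.197
grasp_force: 60.5
```

```bash
python3 -c "
from h import *
plan([.5995,.0153,.25],-.0465)"
```

```text
t 23.02 pos [ 0.4441 -0.0391  0.0617] F [-2.6 -0.6  6.5] w 0.197 g 60.5
shift units [ 0.155  1.088 -1.254] turn units [0.0017 0.0011 0.3067]
```

Request:
send_rows:
  rows:
    - {"x": 0, "y": 0, "z": -0.1, "wx": 0, "wy": 0, "wz": 0, "hand": -1}
    - {"x": 0, "y": 0, "z": -0.17, "wx": 0, "wy": 0, "wz": 0, "hand": -1}
    - {"x": 0, "y": 0, "z": -0.2, "wx": 0, "wy": 0, "wz": 0, "hand": -1}
    - {"x": 0, "y": 0, "z": -0.2, "wx": 0, "wy": 0, "wz": 0, "hand": -1}
    - {"x": 0, "y": 0, "z": -0.1, "wx": 0, "wy": 0, "wz": 0, "hand": -1}
    - {"x": 0, "y": 0, "z": 0, "wx": 0, "wy": 0, "wz": 0.08, "hand": -1}
    - {"x": 0, "y": 0, "z": 0, "wx": 0, "wy": 0, "wz": 0.08, "hand": -1}
    - {"x": 0, "y": 0, "z": 0, "wx": 0, "wy": 0, "wz": 0.08, "hand": -1}
    - {"x": 0, "y": 0, "z": 0, "wx": 0, "wy": 0, "wz": 0.067, "hand": -1}
    - {"x": 0, "y": 0, "z": 0, "wx": 0, "wy": 0, "wz": 0, "hand": -1}

```text
time: 23.85
tool_pos: [0.4428, -0.0386, 0.1749]
tool_rot: [-0.001, 0.724, 0.69, -0.0]
contact_force: [-0.2, 0.1, -3.3]
gripper_width: 0.197
grasp_force: 59.4
```

```bash
python3 -c "
from h import *
grab_frame('top');grab_frame('top')
plan([.5995,.0153,.18],-.0465)"
```

```text
t 23.95 pos [ 0.4429 -0.0387  0.1751] F [ 0.3  0.3 -2.6] w 0.199 g 59.4
shift units [ 0.407  1.026 -0.033] turn units [-0.0012 -0.0004  0.0013]
```

Request:
send_rows:
  rows:
    - {"x": 0.04, "y": 0.1, "z": -0.01, "wx": 0, "wy": 0, "wz": 0, "hand": -1}
    - {"x": 0.06, "y": 0.15, "z": -0.023, "wx": 0, "wy": 0, "wz": 0, "hand": -1}
    - {"x": 0.07, "y": 0.18, "z": 0, "wx": 0, "wy": 0, "wz": 0, "hand": -1}
    - {"x": 0.07, "y": 0.18, "z": 0, "wx": 0, "wy": 0, "wz": 0, "hand": -1}
    - {"x": 0.07, "y": 0.18, "z": 0, "wx": 0, "wy": 0, "wz": 0, "hand": -1}
    - {"x": 0.05, "y": 0.13, "z": 0, "wx": 0, "wy": 0, "wz": 0, "hand": -1}
    - {"x": 0.03, "y": 0.08, "z": 0, "wx": 0, "wy": 0, "wz": 0, "hand": -1}
    - {"x": 0.017, "y": 0.026, "z": 0, "wx": 0, "wy": 0, "wz": 0, "hand": -1}
    - {"x": 0, "y": 0, "z": 0, "wx": 0, "wy": 0, "wz": 0, "hand": -1}
    - {"x": 0, "y": 0, "z": 0, "wx": 0, "wy": 0, "wz": 0, "hand": -1}

```text
time: 24.78
tool_pos: [0.5992, 0.0149, 0.1802]
tool_rot: [-0.001, 0.723, 0.691, -0.001]
contact_force: [-0.9, -0.6, -3.4]
gripper_width: 0.195
grasp_force: 59.6
```

```bash
python3 -c "
from h import *
t=[grab_frame('top') for _ in range(5)][-1]
plan([.5995,.0153,.18],-.0465)
im=grab_frame('wrist');c=calibration('wrist'); cv2.imwrite('pics/w6.png',im);cv2.imwrite('pics/t6.png',t)
a=cv2.resize(t[100:230,165:325],(288,234))
cv2.imwrite('pics/s6.png',np.hstack([im,cv2.copyMakeBorder(a,0,150,0,0,0)]))"
```

```text
t 25.03 pos [0.5994 0.0147 0.1809] F [-0.3  0.3 -4.1] w 0.194 g 59.6
shift units [0.004 0.001 0.006] turn units [ 0.0001  0.     -0.0009]
```

View pics/s6.png

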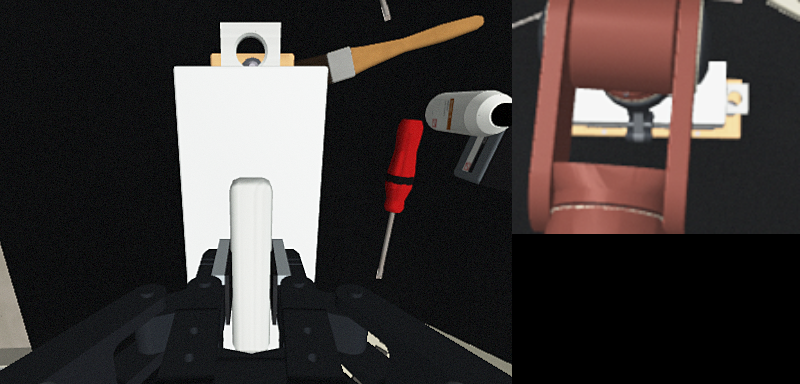

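```bash
python3 -c "
from h import *
c=calibration('wrist'); s=manip.state()['tool_pos']; zr=s[2]-.0617
im=cv2.imread('pics/w6.png'); g=cv2.cvtColor(im,cv2.COLOR_BGR2GRAY); hsv=cv2.cvtColor(im,cv2.COLOR_BGR2HSV)
E=np.array([px2w(c,*p,zr+.006) for p in((220,23),(281,23))]);print('ear outer edge',E.round(4),E.mean(0).round(4))
print('hole',px2w(c,251,49,zr+.006).round(4)); print('lug tip',px2w(c,252,61,.038).round(4))
# white roof edges -> yaw & x centre
w=((hsv[...,1]<40)&(g>170))
for v in(80,150,220):
    r=np.where(w[v,150:340])[0]+150; a,b=px2w(c,r.min(),v,zr+.054),px2w(c,r.max(),v,zr+.054); print(v,r.min(),r.max(),a.round(4),b.round(4),((a+b)/2).round(4))
big=cv2.resize(im[10:80,200:310],None,fx=7,fy=7,interpolation=cv2.INTER_CUBIC); cv2.imwrite('pics/c6.png',big)
t=cv2.imread('pics/t6.png'); cv2.imwrite('pics/c6.png',np.hstack([cv2.resize(big,(440,280)),cv2.resize(t[130:190,250:310],(280,280),interpolation=cv2.INTER_CUBIC)]))
"
```

```text
ear outer edge [[0.588  0.1295]
 [0.622  0.1279]] [0.605  0.1287]
hole [0.6046 0.1154]
lug tip [0.6058 0.1192]
80 174 326 [0.5696 0.0973] [0.6369 0.0941] [0.6032 0.0957]
150 179 322 [0.5683 0.0664] [0.6356 0.0631] [0.6019 0.0647]
220 183 317 [0.5664 0.0313] [0.6336 0.028 ] [0.6    0.0296]
```

View pics/c6.png

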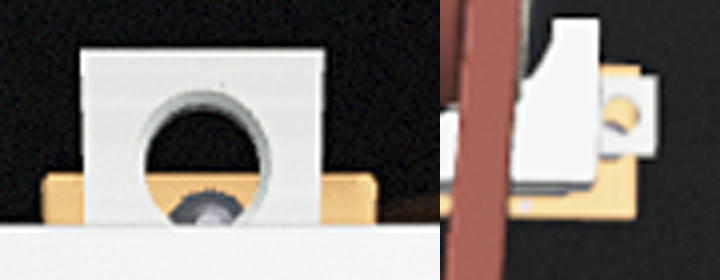

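Request:
send_rows:
  rows:
    - {"x": 0.008, "y": 0.002, "z": 0.03, "wx": 0, "wy": 0, "wz": 0, "hand": -1}
    - {"x": 0, "y": 0, "z": 0.07, "wx": 0, "wy": 0, "wz": 0, "hand": -1}
    - {"x": 0, "y": 0, "z": 0.08, "wx": 0, "wy": 0, "wz": 0, "hand": -1}
    - {"x": 0, "y": 0, "z": 0.08, "wx": 0, "wy": 0, "wz": 0, "hand": -1}
    - {"x": 0, "y": 0, "z": 0.08, "wx": 0, "wy": 0, "wz": 0, "hand": -1}
    - {"x": 0, "y": 0, "z": 0.07, "wx": 0, "wy": 0, "wz": 0, "hand": -1}
    - {"x": 0, "y": 0, "z": 0.04, "wx": 0, "wy": 0, "wz": 0, "hand": -1}
    - {"x": 0, "y": 0, "z": 0, "wx": 0, "wy": 0, "wz": 0, "hand": -1}
    - {"x": 0, "y": 0, "z": 0, "wx": 0, "wy": 0, "wz": 0, "hand": -1}
    - {"x": 0, "y": 0, "z": 0, "wx": 0, "wy": 0, "wz": 0, "hand": -1}

```text
time: 25.92
tool_pos: [0.6009, 0.0161, 0.114]
tool_rot: [0.001, 0.723, 0.69, 0.0]
contact_force: [0.3, 0.6, -3.2]
gripper_width: 0.196
grasp_force: 59.5
```

```bash
python3 -c "
from h import *
plan([.6,.0152,.0757])
im=grab_frame('wrist'); t=grab_frame('top'); cv2.imwrite('pics/w7.png',im);cv2.imwrite('pics/t7.png',t)
cv2.imwrite('pics/c7.png',np.hstack([cv2.resize(im[10:90,190:310],(480,320),interpolation=cv2.INTER_CUBIC),cv2.resize(t[130:190,250:310],(320,320),interpolation=cv2.INTER_CUBIC)]))
"
```

```text
t 25.92 pos [0.6009 0.0161 0.114 ] F [ 0.3  0.6 -3.2] w 0.196 g 59.5
shift units [-0.006 -0.006  0.255] turn units [ 0.0017  0.0001 -0.0005]
```

View pics/c7.png

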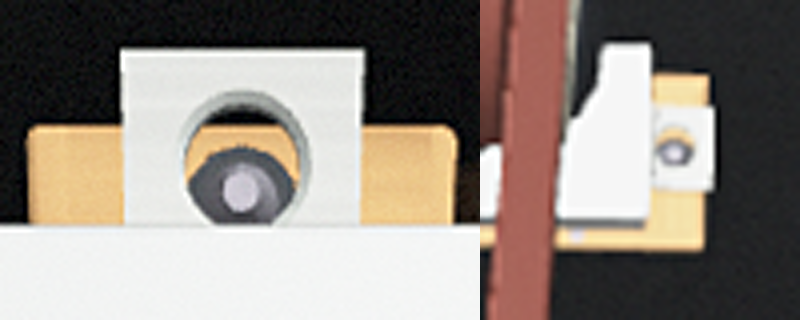

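```bash
python3 -c "
from h import *
c=calibration('wrist');k=calibration('top')
print('wrist +y: lug',px2w(c,250,57,.038).round(4),'hole',px2w(c,251.5,48,.0583).round(4))
print('ear edge mid',((px2w(c,220.2,21.8,.0583)+px2w(c,281,21.8,.0583))/2).round(4))
print('top -y: lug',px2w(k,286.4,158.5,.038).round(4),'hole',px2w(k,286.75,157.75,.0583).round(4))
t=cv2.imread('pics/t7.png')[145:172,275:300]; hsv=cv2.cvtColor(t,cv2.COLOR_BGR2HSV); m=(hsv[...,2]>150)&(hsv[...,1]<40)
print(m.astype(int)[:, 5:22])
"
```

```text
wrist +y: lug [0.6057 0.1152] hole [0.6066 0.1173]
ear edge mid [0.6067 0.1307]
top -y: lug [ 0.5952 -0.0854] hole [ 0.5945 -0.0853]
[[1 1 0 0 0 0 0 0 0 0 0 0 0 0 0 0 0]
 [1 1 0 0 0 0 0 0 0 0 0 0 0 0 0 0 0]
 [1 1 0 0 0 0 0 0 0 0 0 0 0 0 0 0 0]
 [1 1 0 0 0 0 0 0 0 0 0 0 0 0 0 0 0]
 [1 1 1 0 0 0 0 0 0 0 0 0 0 0 0 0 0]
 [1 1 1 1 1 1 1 1 1 1 1 1 1 1 0 0 0]
 [1 1 1 1 1 1 1 1 1 1 1 1 1 1 0 0 0]
 [1 1 1 1 1 1 1 1 1 1 1 1 1 1 0 0 0]
 [1 1 1 1 1 1 1 1 1 1 1 1 1 1 0 0 0]
 [1 1 1 1 1 0 0 0 1 1 1 1 1 1 0 0 0]
 [1 1 1 1 0 0 0 0 0 0 1 1 1 1 0 0 0]
 [1 1 1 0 0 1 1 0 0 0 1 1 1 1 0 0 0]
 [1 1 1 1 0 1 1 1 0 0 1 1 1 1 0 0 0]
 [1 1 1 1 1 1 1 1 0 0 1 1 1 1 0 0 0]
 [1 1 1 1 1 1 1 1 0 1 1 1 1 1 0 0 0]
 [1 1 1 1 1 1 1 0 0 1 1 1 1 1 0 0 0]
 [1 1 1 1 1 1 1 1 1 1 1 1 1 1 0 0 0]
 [1 1 1 1 1 1 1 1 1 1 1 1 1 1 0 0 0]
 [1 1 1 1 1 1 1 1 1 1 1 1 1 1 0 0 0]
 [1 1 1 1 1 1 1 1 1 1 1 1 1 1 0 0 0]
 [1 1 0 1 1 1 1 1 1 1 1 1 1 0 0 0 0]
 [1 1 0 0 0 0 0 0 0 0 0 0 0 0 0 0 0]
 [1 1 0 0 0 0 0 0 0 0 0 0 0 0 0 0 0]
 [1 1 0 0 0 0 0 0 0 0 0 0 0 0 0 0 0]
 [1 1 0 0 0 0 0 0 0 0 0 0 0 0 0 0 0]
 [1 1 0 0 0 0 0 0 0 0 0 0 0 0 0 0 0]
 [1 0 0 0 0 0 0 0 0 0 0 0 0 0 0 0 0]]
```

Request:
send_rows:
  rows:
    - {"x": -0.005, "y": -0.002, "z": 0, "wx": 0, "wy": 0, "wz": -0.006, "hand": -1}
    - {"x": 0, "y": 0, "z": 0.03, "wx": 0, "wy": 0, "wz": 0, "hand": -1}
    - {"x": 0, "y": 0, "z": 0.035, "wx": 0, "wy": 0, "wz": 0, "hand": -1}
    - {"x": 0, "y": 0, "z": 0.035, "wx": 0, "wy": 0, "wz": 0, "hand": -1}
    - {"x": 0, "y": 0, "z": 0.035, "wx": 0, "wy": 0, "wz": 0, "hand": -1}
    - {"x": 0, "y": 0, "z": 0.035, "wx": 0, "wy": 0, "wz": 0, "hand": -1}
    - {"x": 0, "y": 0, "z": 0.03, "wx": 0, "wy": 0, "wz": 0, "hand": -1}
    - {"x": 0, "y": 0, "z": 0.015, "wx": 0, "wy": 0, "wz": 0, "hand": -1}
    - {"x": 0, "y": 0, "z": 0, "wx": 0, "wy": 0, "wz": 0, "hand": -1}
    - {"x": 0, "y": 0, "z": 0, "wx": 0, "wy": 0, "wz": 0, "hand": -1}

```text
time: 26.85
tool_pos: [0.5999, 0.0154, 0.0808]
tool_rot: [-0.0, 0.722, 0.692, -0.0]
contact_force: [-0.3, -0.5, -4.1]
gripper_width: 0.194
grasp_force: 59.5
```

```bash
python3 -c "
from h import *
plan([.6,.0152,.0757])
"
```

```text
t 26.85 pos [0.5999 0.0154 0.0808] F [-0.3 -0.5 -4.1] w 0.194 g 59.5
shift units [-0.001  0.001  0.034] turn units [-0.0004 -0.      0.0055]
```

Request:
send_rows:
  rows:
    - {"x": 0, "y": 0, "z": 0.01, "wx": 0, "wy": 0, "wz": 0, "hand": -1}
    - {"x": 0, "y": 0, "z": 0.01, "wx": 0, "wy": 0, "wz": 0, "hand": -1}
    - {"x": 0, "y": 0, "z": 0.01, "wx": 0, "wy": 0, "wz": 0, "hand": -1}
    - {"x": 0, "y": 0, "z": 0, "wx": 0, "wy": 0, "wz": 0, "hand": -1}
    - {"x": 0, "y": 0, "z": 0, "wx": 0, "wy": 0, "wz": 0, "hand": -1}
    - {"x": 0, "y": 0, "z": 0, "wx": 0, "wy": 0, "wz": 0, "hand": -1}
    - {"x": 0, "y": 0, "z": 0, "wx": 0, "wy": 0, "wz": 0, "hand": -1}
    - {"x": 0, "y": 0, "z": 0, "wx": 0, "wy": 0, "wz": 0, "hand": -1}
    - {"x": 0, "y": 0, "z": 0, "wx": 0, "wy": 0, "wz": 0, "hand": -1}
    - {"x": 0, "y": 0, "z": 0, "wx": 0, "wy": 0, "wz": 0, "hand": -1}

```text
time: 27.68
tool_pos: [0.6, 0.0154, 0.0765]
tool_rot: [0.0, 0.722, 0.692, 0.0]
contact_force: [-0.5, -0.1, -2.4]
gripper_width: 0.199
grasp_force: 59.5
```

```bash
python3 -c "
from h import *
plan([.6,.0152,.0757])
"
```

```text
t 27.68 pos [0.6    0.0154 0.0765] F [-0.5 -0.1 -2.4] w 0.199 g 59.5
shift units [-0.001  0.     0.006] turn units [ 0.0001 -0.      0.0055]
```

Seated within a millimetre; open gradually and back off straight up.

Request:
send_rows:
  rows:
    - {"x": 0, "y": 0, "z": 0.004, "wx": 0, "wy": 0, "wz": 0, "hand": -1}
    - {"x": 0, "y": 0, "z": 0, "wx": 0, "wy": 0, "wz": 0, "hand": -0.5}
    - {"x": 0, "y": 0, "z": 0, "wx": 0, "wy": 0, "wz": 0, "hand": -0.3}
    - {"x": 0, "y": 0, "z": 0, "wx": 0, "wy": 0, "wz": 0, "hand": -0.1}
    - {"x": 0, "y": 0, "z": 0, "wx": 0, "wy": 0, "wz": 0, "hand": 0}
    - {"x": 0, "y": 0, "z": 0, "wx": 0, "wy": 0, "wz": 0, "hand": 0}
    - {"x": 0, "y": 0, "z": -0.1, "wx": 0, "wy": 0, "wz": 0, "hand": 0}
    - {"x": 0, "y": 0, "z": -0.2, "wx": 0, "wy": 0, "wz": 0, "hand": 0}
    - {"x": 0, "y": 0, "z": -0.25, "wx": 0, "wy": 0, "wz": 0, "hand": 0}
    - {"x": 0, "y": 0, "z": -0.25, "wx": 0, "wy": 0, "wz": 0, "hand": 0}

```text
time: 28.52
tool_pos: [0.5991, 0.0155, 0.1963]
tool_rot: [-0.001, 0.722, 0.692, -0.001]
contact_force: [0.4, 0.3, 0.5]
gripper_width: 0.499
grasp_force: 0.0
```

Request:
send_rows:
  rows:
    - {"x": -0.2, "y": 0, "z": -0.1, "wx": 0, "wy": 0, "wz": 0, "hand": 0}
    - {"x": -0.25, "y": 0, "z": 0, "wx": 0, "wy": 0, "wz": 0, "hand": 0}
    - {"x": -0.25, "y": 0, "z": 0, "wx": 0, "wy": 0, "wz": 0, "hand": 0}
    - {"x": -0.25, "y": 0, "z": 0, "wx": 0, "wy": 0, "wz": 0, "hand": 0}
    - {"x": -0.25, "y": 0, "z": 0, "wx": 0, "wy": 0, "wz": 0, "hand": 0}
    - {"x": -0.25, "y": 0, "z": 0, "wx": 0, "wy": 0, "wz": 0, "hand": 0}
    - {"x": 0, "y": 0, "z": 0, "wx": 0, "wy": 0, "wz": 0, "hand": 0}
    - {"x": 0, "y": 0, "z": 0, "wx": 0, "wy": 0, "wz": 0, "hand": 0}
    - {"x": 0, "y": 0, "z": 0, "wx": 0, "wy": 0, "wz": 0, "hand": 0}
    - {"x": 0, "y": 0, "z": 0, "wx": 0, "wy": 0, "wz": 0, "hand": 0}

```text
time: 29.35
tool_pos: [0.5909, -0.2008, 0.2109]
tool_rot: [-0.0, 0.721, 0.692, 0.0]
contact_force: [-0.4, 1.0, -0.6]
gripper_width: 0.496
grasp_force: 0.0
```

```bash
python3 -c "
from h import *
plan([.6,.0152,.0757])
t=grab_frame('top'); s=grab_frame('scene')
cv2.imwrite('pics/f.png',np.hstack([cv2.resize(t[120:210,180:310],(433,300),interpolation=cv2.INTER_CUBIC),cv2.resize(s[150:260,200:330],(355,300),interpolation=cv2.INTER_CUBIC)]))
k=calibration('top'); brass(t,k,.021,[.436,-.283]); brass(t,k,.022,[.6147,-.3075])
"
```

```text
t 29.35 pos [ 0.5909 -0.2008  0.2109] F [-0.4  1.  -0.6] w 0.496 g 0.0
shift units [1.441 0.002 0.902] turn units [-0.0001 -0.0005  0.007 ]
```

View pics/f.png

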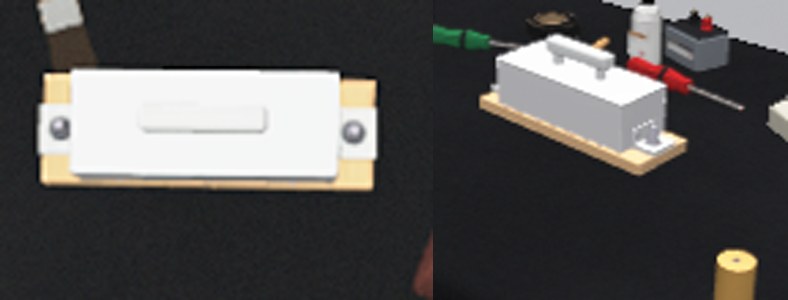

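The cover lies flat on the base with a lug through each ear, at about (59,127) and (353,131) in the left half. The gripper is well clear of it.

```bash
python3 -c "
from plant import job_done
print(job_done())"
```

```text
the job is handed in; nothing more can be done
None
```

The job is handed in at about 29 s of the 96 s allowed: all three weights stand in their own pockets and the cover sits flat with both lugs through its ears; the arm never went near the bush or blank (no final position check of them), and no verdict was returned.

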